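Scan and pack a customer's order at the dried-goods counter

ROBOT

A 6-joint arm with a two-finger parallel gripper is mounted at the origin on the work surface. World frame = base frame: x ahead of the robot, y to its left, z up, the work surface at z = 0. Lengths are in mm, angles in degrees, forces in N, time in s.
With the tool pointing down it reaches from about 350 to 850 mm from the base axis. Payload 8.1 kg.
Tool frame: the origin (TCP) lies midway between the tips of the shut fingers; the grasp point (between the pads) lies 19 mm behind it (grip_point_offset is the distance from the TCP to the grasp point, in mm); x points along the fingers, z is the direction in which the jaws open and shut, and the axes are right-handed (so a half turn about x gives the same grasp; the last joint's range is limited). The gripper opens to 85 mm and grips with 20 to 120 N. Pads are 22 mm wide; open, the fingers measure 114 mm over their backs; the gripper's body (76 mm by 85 mm) begins 54 mm behind the grasp point. The pads swing forward as they close: fully open they stand 13 mm farther back than shut.
Start: joints at [58.304, 7.471, 85.268, -0, 87.261, -4.893], TCP at [270.535, 535.552, 231.292] pointing down, gripper open.
Joint ranges: [-169.43, 169.43], [-51.17, 129.36], [1.28, 143.12], [-76.62, 256.62], [0, 156.53], [-152.29, 152.29]. Speed limits (degrees/s): [136.94, 136.94, 159.86, 180, 180, 180].

INTERFACE

Orientations are given as [roll, pitch, yaw] about the fixed x, y, z axes, in that order (R = Rz(yaw) Ry(pitch) Rx(roll)).
In Python, from bench import sense, snapshot, hand_in, grip_point_offset gives the robot as it stands.
- The arm moves only by the tool carry_out, never from a script. Its argument "rows" is one flat list of numbers, 7 for each row, row after row: the turn, a rotation vector about the tool's x, y, z in units of 8 degrees (1.0 is 8 degrees), then the shift along the tool's x, y, z in units of 25 mm (1.0 is 25 mm), then the gripper command: -1 is fully open, 1 is shut, values between are in proportion. A call has 1 to 5 rows; each row is the pose to reach, as a shift and turn from the pose commanded when the call began, along the tool's axes at that moment; what a row does not reach only later rows make up. A row lasts 1/10 s, in which the tool goes at most 50 mm and 8.59 degrees, less where a joint would pass 70% of its speed; a pose out of reach is approached as far as the arm can. A call with a gripper value outside its range is refused whole. The fingers move at their own pace and stop on an object; "force" is the grip in N (left out, the last holds). Time passes only in rows, so rows that repeat a pose let the fingers close. It gives the time, the measured TCP pose, the force and the opening at its end, in the units of the state.
- sense(): the state, without advancing time (a new reading comes with each control period).
- snapshot(name): name is "side" or "top" or "wrist"; returns a dict with "color" (400x640x3 uint8, red, green, blue), "fx", "fy", "cx", "cy" (pixels), "rvec" (rotation vector, rad) and "tvec" (3), from world to camera coordinates, as OpenCV has them; the wrist camera has in their place "T_tool_cam" (4x4, takes a point from camera to tool coordinates, whose origin is the TCP and whose axes are the tool frame's). Camera axes: x right, y down, z forward; pixel columns grow to the right and rows downward; lengths in mm; the calibration is good to about 2 mm. A picture is of the moment at which its call begins: read the wrist's pose just before it. There is no depth.
- hand_in(): hands the job in, once; it reports no verdict.
The state is a dict: "time": time; "joint_pos": joint angles; "qd": joint speeds; "joint_efforts": joint torques, N m; "tool_pos": TCP position; "tcp_rot": TCP orientation; "ft_force": force on the tool from outside, world axes, zero at the start; "wrist_torque": the same for the moment, N m; "finger_gap": finger opening in mm.
Only numpy, scipy, OpenCV 4.12 (cv2) and the standard library are available. Lean on these libraries where they do the work, as an engineer would, in place of code of your own. Each camera call takes 0.05 s, during which the arm holds its last target.

TASK

Ring up this order: take the hand scanner from its cradle and, with the goods standing where they are, scan the white label on top of each one that is there, in the order glass jar (steel lid), yellow tin, brown carton, red tea box, each time aiming the beam at the middle of the label from about 10 cm away and holding it steady for two full seconds, then lay the scanner back in its cradle. Next stand all the labelled goods upright on the floor of the crate that has the red marker beside it, and only when all are in, take the scanner again, scan the label on the red marker in the same way to close the order, and lay the scanner back in its cradle. Leave everything else where it is, including the unlabelled jar with the black lid.

Things in the scene. Friction and masses are not known exactly. Their poses are not given: they have to be found in the camera images.
- jar: glass jar of dried mushrooms with a steel lid and a white bar label on the lid, 62 mm diameter, 105 mm high; origin: centre of its underside, z up. May be absent
- tin: yellow tin with a red lid and a white bar label on the lid, 64 mm diameter, 62 mm high; origin: centre of its underside, z up. May be absent
- carton: brown cardboard carton with a green band, 90 (its x) x 52 (its y) x 90 mm high, white bar label on top; origin: centre of its underside. May be absent
- teabox: red tea box with a gold band, 84 (its x) x 56 (its y) x 52 mm high, white bar label on top; origin: centre of its underside. May be absent
- jar_label (a point): centre of the jar's label, 42 x 28 mm, on its lid (105 mm above the underside); z is the label's outward normal
- tin_label (a point): centre of the tin's label, 42 x 28 mm, on its lid (62 mm above the underside); z is the label's outward normal
- carton_label (a point): centre of the carton's label, 42 x 28 mm, on its top, 18 mm from the middle towards its +x; z is the label's outward normal
- teabox_label (a point): centre of the tea box's label, 42 x 28 mm, on its top, 16 mm from the middle towards its -x; z is the label's outward normal
- shopjar: glass jar with a black lid and no label, 62 mm diameter, 105 mm high, standing among the goods; it is the shop's and not part of the order; origin: centre of its underside
- scanner: hand scanner, 190 mm long, 180 g: level black handle 142 mm long (its x -75 to 67), 32 wide (y), 34 high, and at its +x end a yellow head 56 wide, reaching x = 120 and from 17 mm below to 51 above the handle's underside. Origin: middle of the handle's underside, z up. At the start it rests in its cradle, its origin 50 mm above the counter
- scanner_grip (a point): best place to grip the scanner, near its centre of mass: 5 mm ahead (+x) of its origin and 20 mm above the handle's underside; grip across the 32 mm width from above
- eye: the scanner's red reading window, under its yellow head, at x = 77.5, z = -3 mm in the scanner's frame. Its own x axis is the beam: 30 degrees forward of straight down with the scanner level (0.5, 0, -0.866 in the scanner's frame); its y is the scanner's y. Reads 50 to 160 mm from the window, up to 45 degrees off the label's normal
- cradle: grey cradle, fixed: base 170 x 85 x 10 mm, two forked yokes at x = -60 and 40 mm, 18 mm thick, seats 50 mm above the counter, cheeks 42 mm apart rising 18 mm above the seats; 82 mm free between the yokes for the fingers. The scanner's handle lies in both yokes, its origin 50 mm straight above the cradle's, x axes along each other. Origin: centre of its underside
- blue_crate: blue open plastic crate, 220 (its x) x 205 (its y) mm outside, 60 mm high, walls 6 mm, floor 6 mm, fixed to the counter; origin: centre of its underside, x and y along its sides. It may stand left or right
- grey_crate: grey open plastic crate, 220 (its x) x 205 (its y) mm outside, 60 mm high, walls 6 mm, floor 6 mm, fixed to the counter; origin: centre of its underside, x and y along its sides. It may stand left or right
- red_marker: red order marker, a round stand 52 mm wide and 53 mm high, fixed beside the far side of one crate (centre to centre about 150 mm); that crate is for this order
- white_marker: white order marker of the same shape, beside the far side of the other crate, which is for somebody else's order
- red_marker_label (a point): centre of the white bar label, 42 x 24 mm, on the red marker's top, 53 mm above the counter; z is its upward normal
- bowl: steel bowl, 110 mm across, 45 mm high, bystander
- scoop: wooden scoop, 180 mm long, bystander
- sauce: amber bottle, 60 mm across, 150 mm high, bystander
- canister: blue ceramic jar, 70 mm across, 120 mm high, bystander
There are look-alikes about, which are no part of the job. Leave any purple or turquoise look-alike of the carton alone.

How it is judged:
By the outcome, as a careful person would: the job done as asked, in the order asked, and still so for the second after the job is handed in, with the robot touching nothing.
Of jar, tin, carton, teabox only 3 to 4 are there at a start; the rules pass over those that are not, and their reading is None.
At some moment in a run one of tin, teabox may be knocked a few centimetres aside while the robot is not near it.
It also fails if it takes over 210 s, if anything falls off the work surface, if the arm or the gripper's body presses on something with over 40 N, if the wrist force passes 120 N, or if a joint passes its speed limit or range.

## Working session

There is one attempt and no reset: what is moved stays moved. The work goes in short steps, Python scripts to look and compute and a tool call to move; the robot and the scene stay as the last step left them, time stands still between calls to the robot, and variables do not carry over. Pictures are saved under pics/ and viewed, and the job is handed in when it is done.

Besides the shell and the picture viewer there is one more tool, called after "Request:" as a command line: name --argument value ..., lists and objects as JSON in quotes. carry_out: Moves the arm, as the interface text tells. Its arguments: {"type":"object","properties":{"rows":{"type":"array","items":{"type":"number"}},"force":{"type":"number"}},"required":["rows"]}

```bash
ls; mkdir -p pics
python3 - <<'E'
from bench import sense,snapshot,grip_point_offset
import cv2
print(grip_point_offset, sense())
for n in ["side","top","wrist"]:
    s=snapshot(n); cv2.imwrite(f"pics/{n}0.png",s["color"][:,:,::-1])
    print(n,{k:v for k,v in s.items() if k!="color"})
E
```

```text
pics
18.700000000000003 {'time': 0.0, 'joint_pos': array([ 5.83049667e+01,  7.51542846e+00,  8.53303131e+01, -1.69399178e-03,
        8.72628883e+01, -4.89328766e+00]), 'qd': array([-0.05406604, -0.06389066,  0.03912436,  0.08483315, -0.02545314,
        0.06855817]), 'joint_efforts': array([-6.51363480e-04, -5.69388306e+01, -5.00546980e+01, -3.85488011e-04,
        1.45960724e-02,  2.76346208e-05]), 'tool_pos': array([270.23573619, 535.06324122, 230.231203  ]), 'tcp_rot': array([ 175.99901788,   89.89135687, -120.8026453 ]), 'ft_force': array([ 0.08971973,  0.02720006, -0.30810234]), 'wrist_torque': array([-0.0451167 ,  0.0182881 , -0.02744559]), 'finger_gap': 85.10733509351314}
side {'fx': 483.56813764371185, 'fy': 483.56813764371185, 'cx': 318.1389679054699, 'cy': 200.24056210561338, 'rvec': array([ 2.12075541, -0.84686037,  0.42414612]), 'tvec': array([-390.56710605,  305.66717669, 1175.09083311])}
top {'fx': 426.67778915326704, 'fy': 426.67778915326704, 'cx': 319.75969625041296, 'cy': 196.14827827470293, 'rvec': array([ 2.19839166, -2.20503797,  0.04025348]), 'tvec': array([ -14.11429305,  513.98641926, 1244.50694512])}
wrist {'fx': 316.67747418347903, 'fy': 316.67747418347903, 'cx': 319.86300545514433, 'cy': 196.12316463770688, 'T_tool_cam': array([[-1.31744359e-04, -2.67542456e-01,  9.63546064e-01,
        -1.41366479e+02],
       [ 6.99834345e-04, -9.63545861e-01, -2.67542304e-01,
         6.82893202e+01],
       [ 9.99999746e-01,  6.39075439e-04,  3.14177132e-04,
        -2.58593758e-01],
       [ 0.00000000e+00,  0.00000000e+00,  0.00000000e+00,
         1.00000000e+00]])}
```

View pics/top0.png

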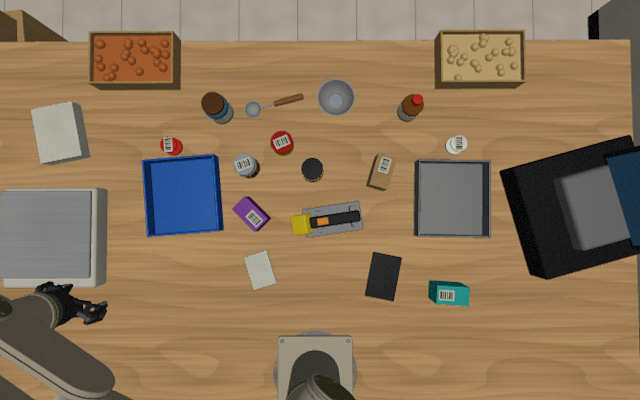

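View pics/side0.png

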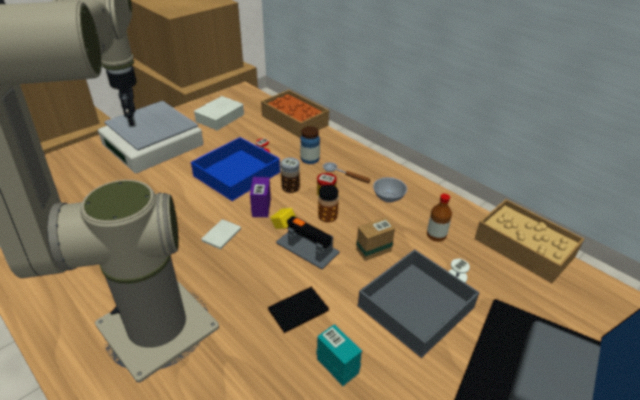

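View pics/wrist0.png

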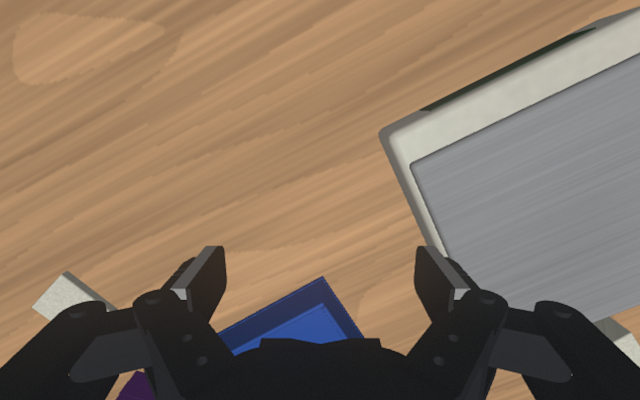

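Top view: the jar with the white label is at (245,164), the red-lidded tin at (281,142), the brown carton at (382,171), the black-lid shop jar at (312,169) and the scanner at (327,220) with its head to the left. The red marker (171,146) is beside the blue crate (183,195), and the white marker (457,144) is beside the grey crate. The purple box (252,213) and turquoise box (449,293) are look-alikes. I see no red tea box. The choices still need a close crop to confirm them.

```bash
cat > h.py <<'E'
import numpy as np, cv2
from bench import sense,snapshot,grip_point_offset
from scipy.spatial.transform import Rotation as Rn
def ray(s,u,v):
    R=cv2.Rodrigues(np.array(s["rvec"]))[0]; C=-R.T@s["tvec"]
    d=R.T@np.array([(u-s["cx"])/s["fx"],(v-s["cy"])/s["fy"],1]); return C,d
def onz(s,u,v,z):
    C,d=ray(s,u,v); return C+d*(z-C[2])/d[2]
def wpose(st):
    T=np.eye(4); T[:3,:3]=Rn.from_euler('xyz',st["tcp_rot"],degrees=True).as_matrix(); T[:3,3]=st["tool_pos"]; return T
def wonz(s,st,u,v,z):
    T=wpose(st)@s["T_tool_cam"]; C=T[:3,3]; d=T[:3,:3]@np.array([(u-s["cx"])/s["fx"],(v-s["cy"])/s["fy"],1]); return C+d*(z-C[2])/d[2]
def blobs(mask,x0,y0,x1,y1,amin=8):
    m=np.zeros_like(mask); m[y0:y1,x0:x1]=mask[y0:y1,x0:x1]
    n,l,st,c=cv2.connectedComponentsWithStats(m)
    return [(st[i,4],c[i].round(1)) for i in range(1,n) if st[i,4]>=amin]
def rel(p,R0=None,st=None):
    "shift in row units from current pose to TCP p ; optional rotation"
    st=st or sense(); T=wpose(st); d=T[:3,:3].T@(np.array(p)-T[:3,3])/25
    rv=np.zeros(3)
    if R0 is not None: rv=np.degrees(Rn.from_matrix(T[:3,:3].T@R0).as_rotvec())/8
    return rv.round(3),d.round(3)
E
python3 - <<'E'
from h import *
s=snapshot("top"); im=s["color"]; cv2.imwrite("pics/crop1.png",cv2.resize(im[120:250,130:500][:,:,::-1],None,fx=2.16,fy=2.16,interpolation=cv2.INTER_CUBIC))
w=((im.min(2)>185)).astype(np.uint8)*255
w=cv2.morphologyEx(w,cv2.MORPH_CLOSE,np.ones((5,5)))
for nm,(u,v),z in [("jar",(245,164),105),("tin",(281,142),62),("carton",(385,165),90),("rmark",(170,145),53)]:
    m=np.zeros_like(w); m[v-16:v+16,u-16:u+16]=w[v-16:v+16,u-16:u+16]
    c,_=cv2.findContours(m,0,2); c=max(c,key=cv2.contourArea); r=cv2.minAreaRect(c)
    b=[onz(s,*p,z)[:2] for p in cv2.boxPoints(r)]
    e=[b[1]-b[0],b[2]-b[1]]; L=max(e,key=np.linalg.norm)
    print(nm,np.round(r[0],1),onz(s,*r[0],z).round(1),[round(np.linalg.norm(x),1) for x in e],"long ang",np.degrees(np.arctan2(L[1],L[0])).round(1))
# yellow head and crate
hsv=cv2.cvtColor(im,cv2.COLOR_RGB2HSV)
for nm,lo,hi,roi,z in [("head",(22,150,120),(35,255,255),(280,200,320,245),90),("crate",(105,120,50),(125,255,255),(135,145,230,245),60),("brown",(8,60,60),(20,160,255),(362,150,398,192),90),("orange",(5,200,150),(15,255,255),(310,205,345,235),84)]:
    m=cv2.inRange(hsv,lo,hi); mm=np.zeros_like(m);x0,y0,x1,y1=roi;mm[y0:y1,x0:x1]=m[y0:y1,x0:x1]
    c,_=cv2.findContours(mm,0,2)
    if not c: print(nm,"none");continue
    c=max(c,key=cv2.contourArea);r=cv2.minAreaRect(c);b=[onz(s,*p,z)[:2].round(1) for p in cv2.boxPoints(r)]
    print(nm,np.round(r[0],1),onz(s,*r[0],z).round(1),b)
E
```

```text
Traceback (most recent call last):
ValueError: max() iterable argument is empty
```

View pics/crop1.png

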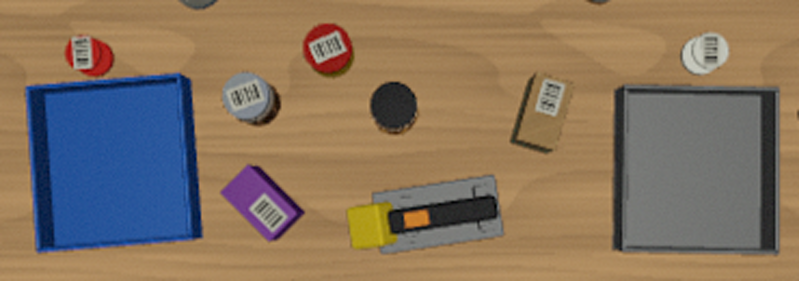

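The crop confirms the jar has a steel lid with a label, and shows the yellow tin (red lid), brown carton and black-lid jar (no label). The tea box is absent. The scanner head points to the image left.

```bash
cat > meas.py <<'E'
from h import *
s=snapshot("top"); im=s["color"]; k=4
big=cv2.resize(im,None,fx=k,fy=k,interpolation=cv2.INTER_CUBIC)
hsv=cv2.cvtColor(big,cv2.COLOR_RGB2HSV)
def rect(mask,roi,z,nm,close=0):
    x0,y0,x1,y1=[int(a*k) for a in roi]; mm=np.zeros_like(mask); mm[y0:y1,x0:x1]=mask[y0:y1,x0:x1]
    if close: mm=cv2.morphologyEx(mm,cv2.MORPH_CLOSE,np.ones((close,close)))
    c,_=cv2.findContours(mm,0,2)
    if not c: print(nm,"none"); return
    r=cv2.minAreaRect(max(c,key=cv2.contourArea))
    f=lambda p:((p[0]+.5)/k-.5,(p[1]+.5)/k-.5)
    b=[onz(s,*f(p),z)[:2] for p in cv2.boxPoints(r)]; e=[b[1]-b[0],b[2]-b[1]]; L=max(e,key=np.linalg.norm)
    print(nm,np.round(f(r[0]),1),onz(s,*f(r[0]),z).round(1)[:2],[round(np.linalg.norm(x),1) for x in e],"long",np.degrees(np.arctan2(L[1],L[0])).round(1))
if __name__=="__main__":
    w=((big.min(2)>150)&(hsv[:,:,1]<60)).astype(np.uint8)*255
    w2=((big.min(2)>165)&(hsv[:,:,1]<35)).astype(np.uint8)*255
    rect(w2,(228,148,262,180),105,"jar",13); rect(w,(266,126,298,158),62,"tin",13); rect(w,(365,148,400,190),90,"carton lab",13)
    rect(w,(155,130,188,160),53,"redmark",9)
    rect(cv2.inRange(hsv,(8,50,60),(20,175,255))*0+((hsv[:,:,2]<0)*255).astype(np.uint8),(0,0,1,1),0,"-")
    rect(cv2.inRange(hsv,(22,150,90),(35,255,255)),(280,200,320,245),101,"head top")
    rect(cv2.inRange(hsv,(100,120,30),(125,255,255)),(135,140,232,245),60,"crate")
    rect(cv2.inRange(hsv,(0,0,0),(180,255,45)),(300,200,362,235),84,"handle",13)
    rect(cv2.inRange(hsv,(0,120,80),(8,255,255))|cv2.inRange(hsv,(172,120,80),(180,255,255)),(266,126,298,158),62,"tin lid",25)
E
python3 meas.py
```

```text
jar [238.1 169.3] [584.1 206.5] [np.float64(1.0), np.float64(1.5)] long -135.1
tin [280.9 141.6] [666.8  93.7] [np.float64(40.5), np.float64(26.6)] long -66.8
carton lab [384.3 164.7] [ 597.2 -194. ] [np.float64(40.3), np.float64(26.1)] long -18.8
redmark [167.6 145.4] [658.5 417.8] [np.float64(31.5), np.float64(21.4)] long 0.6
- none
head top [301.6 224. ] [434.8  33.9] [np.float64(57.7), np.float64(55.4)] long -81.4
crate [182.1 194.7] [517.4 373. ] [np.float64(218.0), np.float64(217.9)] long -85.4
handle [334.7 219.2] [447.4 -56.9] [np.float64(137.7), np.float64(32.7)] long -81.1
tin lid [281.3 141.8] [666.2  92.6] [np.float64(63.2), np.float64(63.9)] long -135.3
```

```bash
cat >> h.py <<'E'
def down(a):
    a=np.radians(a); z=np.array([np.cos(a),np.sin(a),0]); x=np.array([0,0,-1.]); return np.stack([x,np.cross(z,x),z],1)
def go(p,a,st=None):
    st=st or sense(); R=wpose(st)[:3,:3]
    print("now",st["tool_pos"].round(1),"a",np.degrees(np.arctan2(R[1,2],R[0,2])).round(1),"tilt",np.degrees(np.arccos(-R[2,0])).round(2),"q",np.round(st["joint_pos"],0),"t",st["time"],"gap",st["finger_gap"])
    rv,d=rel(p,down(a),st); print("row",*rv,*d)
E
python3 - <<'E'
from h import *
go([450,-30,330],8.5); go([450,-30,330],188.5)
E
```

```text
now [270.4 535.3 230.8] a 63.2 tilt 0.05 q [58.  7. 85.  0. 87. -5.] t 0.25 gap 85.34531746911667
row 6.837 -0.006 0.002 -3.954 -16.609 -16.948
now [270.4 535.3 230.8] a 63.2 tilt 0.05 q [58.  7. 85.  0. 87. -5.] t 0.25 gap 85.34531746911667
row -15.663 -0.003 -0.007 -3.954 -16.609 -16.948
```

Request:
carry_out --rows '[1, 0, 0, -2, -1, -1, -1, 2, 0, 0, -3.5, -3, -3, -1, 3, 0, 0, -3.95, -4.4, -4.4, -1, 4, 0, 0, -3.95, -5.8, -5.8, -1, 5, 0, 0, -3.95, -7.2, -7.2, -1]'

```text
time: 0.75
tool_pos: [339.0, 327.5, 328.9]
tcp_rot: [11.8, 89.9, 34.7]
ft_force: [0.9, 0.4, 0.8]
finger_gap: 85.3
```

Run:
```python
from h import *
go([450,-40,330],8.5)
```

```text
now [339.  327.5 328.9] a 22.9 tilt 0.15 q [ 38. -14.  96.  -0.  98.  15.] t 0.75 gap 85.25594892037401
row 1.802 0.017 -0.006 -0.056 -15.271 -1.633
```

Request:
carry_out --rows '[0.4, 0, 0, -0.05, -2, -0.2, -1, 0.8, 0, 0, -0.05, -4, -0.4, -1, 1.2, 0, 0, -0.05, -6, -0.6, -1, 1.6, 0, 0, -0.05, -8, -0.8, -1, 1.8, 0, 0, -0.05, -10, -1.0, -1]'

```text
time: 1.25
tool_pos: [413.7, 88.5, 328.9]
tcp_rot: [0.2, 89.9, 8.9]
ft_force: [1.8, -0.3, 0.4]
finger_gap: 85.7
```

Run:
```python
from h import *
st=sense(); s=snapshot("wrist"); cv2.imwrite("pics/w1.png",s["color"][:,:,::-1])
go([450,-40,330],8.5)
```

```text
now [415.5  81.4 328.6] a 8.3 tilt 0.26 q [  4. -22. 102.  -0. 100.  -4.] t 1.3 gap 85.3921283735726
row -0.031 0.004 0.032 -0.032 -5.004 0.667
```

View pics/w1.png

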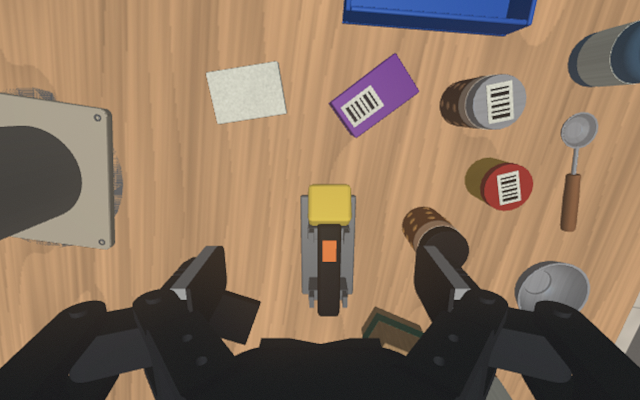

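The wrist view shows the scanner straight ahead, with its handle at (328,270) and its head at (329,204). The jar label is at (501,101) and the tin label at (510,187).

Request:
carry_out --rows '[0, 0, 0, 1, -2, 0.3, -1, 0, 0, 0, 2, -4, 0.5, -1, 0, 0, 0, 3, -5, 0.5, -1, 0, 0, 0, 3, -5, 0.5, -1, 0, 0, 0, 3, -5, 0.5, -1]'

```text
time: 1.8
tool_pos: [444.5, -31.5, 252.9]
tcp_rot: [150.5, 89.9, 159.2]
ft_force: [-0.1, 0.0, 0.2]
finger_gap: 85.2
```

Run:
```python
from h import *
st=sense(); s=snapshot("wrist"); im=s["color"]; cv2.imwrite("pics/w2.png",im[:,:,::-1])
hsv=cv2.cvtColor(im,cv2.COLOR_RGB2HSV)
def rect(m,roi,z,nm,cl=0):
    x0,y0,x1,y1=roi; mm=np.zeros_like(m);mm[y0:y1,x0:x1]=m[y0:y1,x0:x1]
    c,_=cv2.findContours(mm,0,2); r=cv2.minAreaRect(max(c,key=cv2.contourArea))
    b=[wonz(s,st,*p,z)[:2].round(1) for p in cv2.boxPoints(r)]; print(nm,np.round(r[0],1),wonz(s,st,*r[0],z).round(1),b)
rect(cv2.inRange(hsv,(22,150,90),(35,255,255)),(250,0,400,400),101,"head")
rect(cv2.inRange(hsv,(5,180,150),(15,255,255)),(250,100,400,400),84,"orange")
go([445.8,-45.9,121],8.5)
```

```text
head [320.5 108.5] [433.9  35.5 101. ] [array([405.6,  56.2]), array([454.7,  63.7]), array([463.6,  13.7]), array([412.1,   5.8])]Traceback (most recent call last):
  File "<stdin>", line 9, in <module>
  File "<stdin>", line 6, in rect
ValueError: max() iterable argument is empty
```

View pics/w2.png

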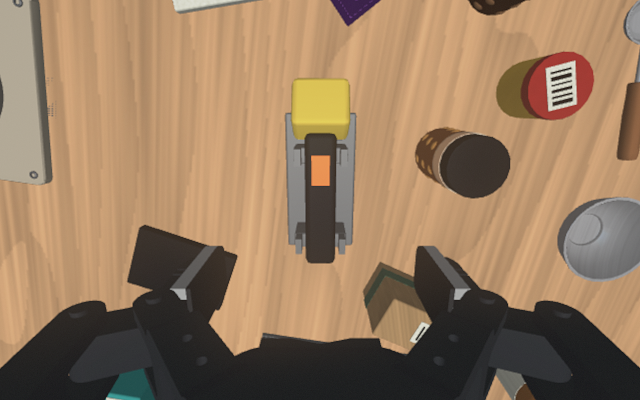

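Run:
```python
from h import *
st=sense(); s=snapshot("wrist"); im=s["color"]
g=im.max(2)
for v in (195,205,215,225,235,245):
    row=g[v,296:346].astype(int); print(v,[ (i+296) for i in range(49) if abs(row[i+1]-row[i])>25])
for p in [(320.5,262),(320.5,240),(320.5,200),(320.5,140),(321,79),(292,100),(349,100)]:
    print(p,wonz(s,st,*p,84).round(1),wonz(s,st,*p,101).round(1))
go([445.8,-45.9,121],8.5)
```

```text
195 [303, 334]
205 [303, 304, 333, 334]
215 [303, 304, 333, 334]
225 [342]
235 [300, 303, 304, 333, 336, 337]
245 [299, 303, 304, 333, 344]
(320.5, 262) [ 459.4 -122.3   84. ] [ 458.  -113.6  101. ]
(320.5, 240) [455.4 -96.9  84. ] [454.3 -89.6 101. ]
(320.5, 200) [448.6 -53.2  84. ] [447.8 -48.3 101. ]
(320.5, 140) [439.3   6.9  84. ] [439.    8.5 101. ]
(321, 79) [431.2  62.1  84. ] [431.3  60.7 101. ]
(292, 100) [407.1  39.6  84. ] [408.5  39.4 101. ]
(349, 100) [460.1  47.8  84. ] [458.7  47.2 101. ]
now [445.5 -30.4 254.8] a 8.8 tilt 0.08 q [-11. -18. 106.   0.  91. -19.] t 1.9 gap 85.44959513190213
row 0.041 0.01 0.0 5.35 -0.614 -0.09
```

Run:
```python
from h import *
st=sense(); s=snapshot("wrist"); im=s["color"]
cv2.imwrite("pics/w3.png",cv2.resize(im[70:280,260:400][:,:,::-1],None,fx=2.8,fy=2.8,interpolation=cv2.INTER_CUBIC))
```

```text
(no output)
```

View pics/w3.png

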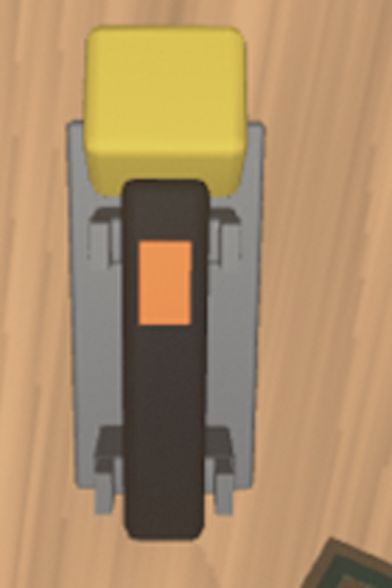

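Run:
```python
from h import *
st=sense(); s=snapshot("wrist")
for v,z in [(113.6,10),(244.3,10),(149.3,68),(165.7,68),(234.5,68),(253,68),(79.6,101),(123.6,101),(262,84)]:
    print(v,z,wonz(s,st,318.9,v,z).round(1))
st=sense();go([445.8,-45.9,121],8.6)
```

```text
113.6 10 [434.8  30.4  10. ]
244.3 10 [ 460.6 -134.9   10. ]
149.3 68 [440.3  -3.9  68. ]
165.7 68 [442.9 -20.8  68. ]
234.5 68 [454.9 -97.4  68. ]
253 68 [ 458.4 -119.7   68. ]
79.6 101 [430.3  60.5 101. ]
123.6 101 [436.1  23.2 101. ]
262 84 [ 458.8 -122.6   84. ]
now [445.7 -30.2 255.1] a 8.9 tilt 0.13 q [-10. -18. 106.   0.  91. -19.] t 2.0 gap 85.76272144287687
row 0.037 0.016 0.004 5.364 -0.62 -0.105
```

Request:
carry_out --rows '[0, 0, 0, 2, -0.63, -0.08, -1, 0, 0, 0, 4, -0.63, -0.08, -1, 0, 0, 0, 5.5, -0.63, -0.08, -1, 0, 0, 0, 6.5, -0.63, -0.08, -1, 0, 0, 0, 6.5, -0.63, -0.08, -1]'

```text
time: 2.5
tool_pos: [442.9, -45.5, 88.0]
tcp_rot: [157.6, 89.6, 166.5]
ft_force: [-0.0, 0.2, 0.3]
finger_gap: 85.7
```

Run:
```python
from h import *
go([446.4,-46.5,51.3],8.7)
s=snapshot("wrist"); cv2.imwrite("pics/w4.png",s["color"][:,:,::-1])
```

```text
now [442.9 -45.5  88. ] a 8.9 tilt 0.35 q [-12. -10. 118.   0.  72. -21.] t 2.5 gap 85.65937995848063
row 0.024 -0.041 -0.017 1.468 -0.065 0.141
```

View pics/w4.png

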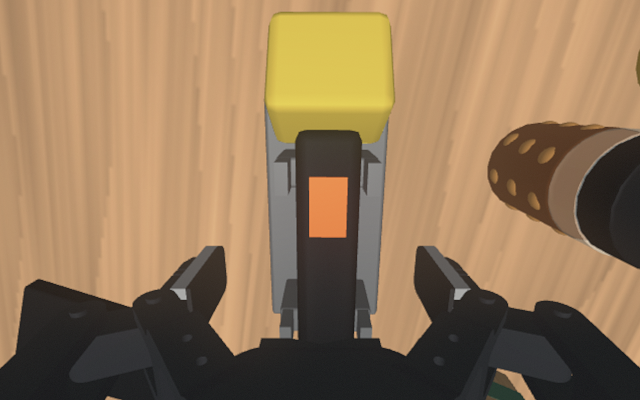

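The fingers straddle the handle, whose centre is at about (328,240). I'm shifting about 3.5 mm along +z and closing.

Request:
carry_out --rows '[0, 0, 0, 0.8, -0.06, 0.14, -1, 0, 0, 0, 1.46, -0.06, 0.14, -1, 0, 0, 0, 1.46, -0.06, 0.14, -1, 0, 0, 0, 1.46, -0.06, 0.14, 1, 0, 0, 0, 1.46, -0.06, 0.14, 1]' --force 50

```text
time: 3.05
tool_pos: [450.8, -48.1, 56.9]
tcp_rot: [-21.0, 89.8, -12.2]
ft_force: [0.4, -0.7, 1.0]
finger_gap: 58.9
```

Request:
carry_out --rows '[0, 0, 0, 0, 0, 0, 1, 0, 0, 0, 0, 0, 0, 1, 0, 0, 0, 0, 0, 0, 1, 0, 0, 0, 0, 0, 0, 1]'

```text
time: 3.45
tool_pos: [450.1, -48.2, 55.9]
tcp_rot: [-20.6, 89.9, -11.8]
ft_force: [-0.9, 0.4, 5.4]
finger_gap: 31.4
```

Run:
```python
from h import *
go([446.4,-46.5,51.3],8.7); print(sense()["ft_force"])
s=snapshot("wrist"); cv2.imwrite("pics/w5.png",s["color"][:,:,::-1])
```

```text
now [450.1 -48.2  55.9] a 8.8 tilt 0.1 q [-13.  -6. 118.   0.  68. -21.] t 3.45 gap 31.35641458385547
row 0.012 0.012 0.005 0.185 0.09 -0.134
[-0.93170723  0.37353767  5.39328718]
```

View pics/w5.png

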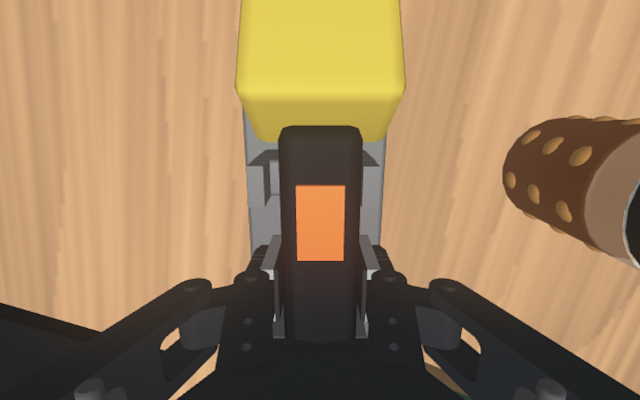

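Run:
```python
from h import *
st=sense();s=snapshot("wrist");T=wpose(st)
for v,z in [(127,84),(90,101),(92,99),(262,84),(186,84)]:
    p=wonz(s,st,320,v,z); print(v,z,p.round(1),(T[:3,:3].T@(p-T[:3,3])).round(1))
```

```text
127 84 [440.2  12.6  84. ] [-28.1  61.6  -0.4]
90 101 [438.4  23.9 101. ] [-45.1  73.   -0.4]
92 99 [438.5  23.4  99. ] [-43.1  72.5  -0.4]
262 84 [448.2 -38.9  84. ] [-28.1   9.5  -0.4]
186 84 [443.5  -8.4  84. ] [-28.1  40.3  -0.4]
```

Request:
carry_out --rows '[0, 0, 0, -0.6, 0, 0, 1, 0, 0, 0, -2, 0, 0, 1, 0, 0, 0, -4, 0, 0, 1, 0, 0, 0, -6, 0, 0, 1, 0, 0, 0, -8, 0, 0, 1]'

```text
time: 4.05
tool_pos: [448.5, -47.9, 256.5]
tcp_rot: [159.9, 90.0, 168.7]
ft_force: [2.1, -1.1, -1.1]
finger_gap: 31.2
```

Request:
carry_out --rows '[0, 0, 0, -1, 1, 1, 1, 0, 0, 0, -1, 1.5, 1.5, 1, 0, 0, 0, -1, 1.5, 1.5, 1, 0, 0, 0, -1, 1.5, 1.5, 1]'

```text
time: 4.45
tool_pos: [480.0, -5.1, 279.1]
tcp_rot: [176.9, 89.9, -174.3]
ft_force: [0.2, -0.3, -2.2]
finger_gap: 31.0
```

Run:
```python
from h import *
go([446.4,-46.5,51.3],8.7); 
st=sense();s=snapshot("wrist"); cv2.imwrite("pics/w6.png",s["color"][:,:,::-1])
s=snapshot("top"); cv2.imwrite("pics/t6.png",cv2.resize(s["color"][100:260,140:420][:,:,::-1],None,fx=2.8,fy=2.8,interpolation=cv2.INTER_CUBIC))
```

```text
now [480.   -5.1 279.1] a 8.8 tilt 0.09 q [ -7. -12.  99.  -0.  93. -16.] t 4.45 gap 31.019366402037086
row 0.019 -0.011 -0.001 9.114 -1.429 -1.57
```

View pics/w6.png

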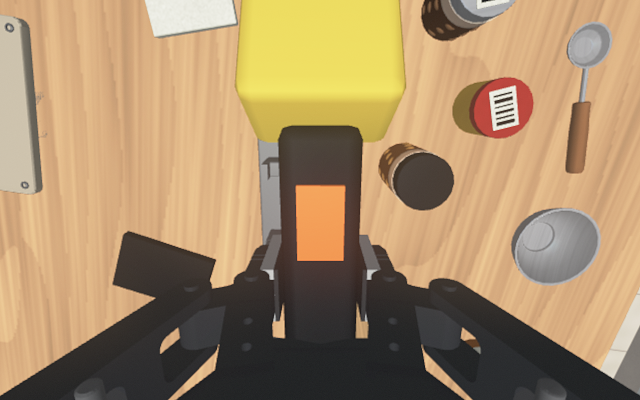

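View pics/t6.png

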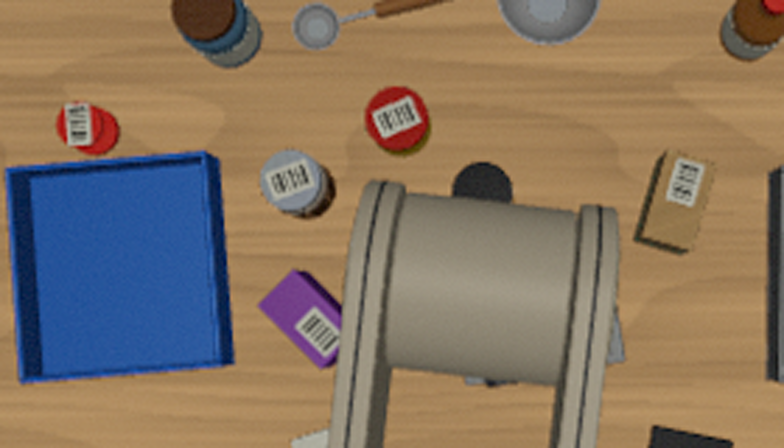

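Run:
```python
from h import *
st=sense();s=snapshot("wrist"); print("tin wrist",wonz(s,st,504.5,108,62).round(1))
s=snapshot("top")
for n,u,v,z in [("jar",292,181,105),("tin",397,118,62),("carton",685,181,90),("red",78,125,53)]:
    print(n,onz(s,140+(u+.5)/2.8-.5,100+(v+.5)/2.8-.5,z).round(1))
sd=snapshot("side"); cv2.imwrite("pics/s6.png",cv2.resize(sd["color"][130:270,220:420][:,:,::-1],None,fx=4,fy=4,interpolation=cv2.INTER_CUBIC))
```

```text
tin wrist [666.7  92.3  62. ]
jar [597.7 190.5 105. ]
tin [666.2  92.2  62. ]
carton [ 598.2 -194.1   90. ]
red [661.6 418.   53. ]
```

View pics/s6.png

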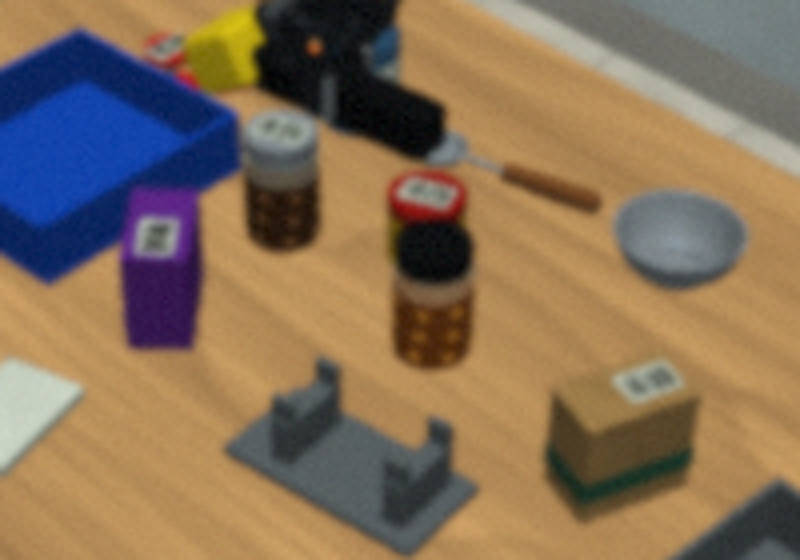

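Top and wrist agree: the jar label is at (598,190), the tin label at (666,92) and the carton label at (598,-194). The scanner can stay at its present yaw, so each scan pose is label + 95.5 up and -122.2 along the scanner.

```bash
cat >> h.py <<'E'
def scan(l,a=8.8,up=0,tx=95.5,ty=122.2):
    y=down(a)[:,1]; p=np.array(l,float)-ty*y+[0,0,tx+up]; print("tcp",p.round(1)); go(p,a)
def beam(z,ex=8.9,ey=72.2):
    T=wpose(sense()); e=T[:3,:3]@[ex,ey,0]+T[:3,3]; d=T[:3,:3]@[.866,.5,0]; k=(z-e[2])/d[2]; print("beam hits",(e+k*d).round(1),"range",round(k,1),"t",sense()["time"], np.abs(sense()["qd"]).max().round(2))
E
python3 - <<'E'
from h import *
scan([597.7,190.5,105])
E
```

```text
tcp [616.4  69.7 200.5]
now [480.   -5.7 279.1] a 8.8 tilt 0.06 q [ -7. -12.  99.  -0.  93. -16.] t 4.7 gap 31.485300310831903
row -0.006 -0.008 -0.001 3.139 2.152 5.856
```

Request:
carry_out --rows '[0, 0, 0, 0, 0.7, 1.9, 1, 0, 0, 0, 0, 1.5, 3.8, 1, 0, 0, 0, 1, 2.15, 5.3, 1, 0, 0, 0, 2.5, 2.15, 5.85, 1, 0, 0, 0, 3.14, 2.15, 5.85, 1]'

```text
time: 5.2
tool_pos: [615.9, 70.6, 196.1]
tcp_rot: [173.4, 89.7, -177.7]
ft_force: [-1.2, -0.7, -2.1]
finger_gap: 31.4
```

Request:
carry_out --rows '[0, 0, 0, 0, 0, 0, 1, 0, 0, 0, 0, 0, 0, 1, 0, 0, 0, 0, 0, 0, 1]'

```text
time: 5.5
tool_pos: [617.5, 69.7, 204.1]
tcp_rot: [-7.8, 89.8, 0.9]
ft_force: [0.6, 0.3, -1.2]
finger_gap: 31.2
```

Run:
```python
from h import *
beam(105);scan([597.7,190.5,105]);sd=snapshot("side"); cv2.imwrite("pics/s7.png",cv2.resize(sd["color"][130:270,220:420][:,:,::-1],None,fx=4,fy=4,interpolation=cv2.INTER_CUBIC))
s=snapshot("top"); cv2.imwrite("pics/t7.png",cv2.resize(s["color"][100:260,140:420][:,:,::-1],None,fx=2.8,fy=2.8,interpolation=cv2.INTER_CUBIC))
```

```text
beam hits [599.  192.5 105. ] range 104.1 t 5.5 0.4
tcp [616.4  69.7 200.5]
now [617.5  69.7 204.1] a 8.8 tilt 0.22 q [ 2. 11. 84. -0. 85. -7.] t 5.5 gap 31.19887083687734
row -0.006 0.027 0.004 0.144 0.008 -0.045
```

View pics/s7.png

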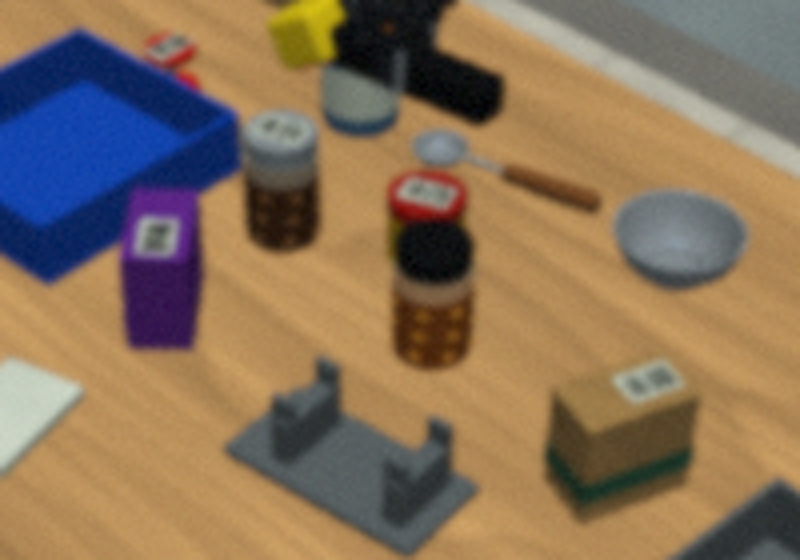

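View pics/t7.png

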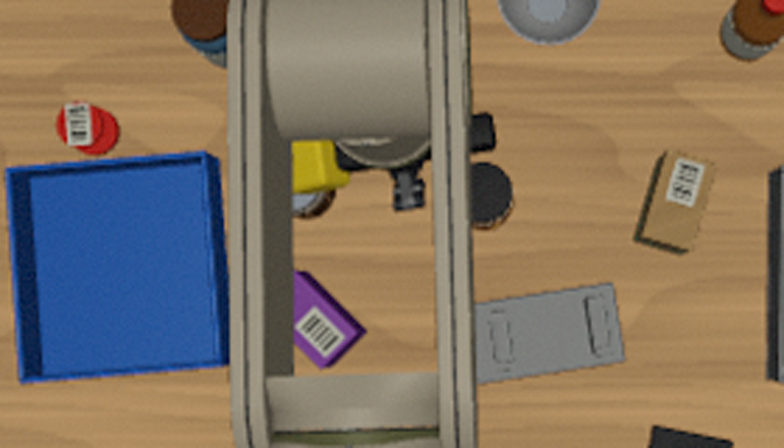

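Request:
carry_out --rows '[0, 0, 0, 0.12, 0, -0.04, 1, 0, 0, 0, 0.12, 0, -0.04, 1, 0, 0, 0, 0.12, 0, -0.04, 1, 0, 0, 0, 0.12, 0, -0.04, 1, 0, 0, 0, 0.12, 0, -0.04, 1]'

```text
time: 6.1
tool_pos: [615.8, 70.1, 198.2]
tcp_rot: [174.0, 90.0, -177.2]
ft_force: [-0.0, -0.4, -1.6]
finger_gap: 31.2
```

Request:
carry_out --rows '[0, 0, 0, 0, 0, 0, 1, 0, 0, 0, 0, 0, 0, 1, 0, 0, 0, 0, 0, 0, 1, 0, 0, 0, 0, 0, 0, 1, 0, 0, 0, 0, 0, 0, 1]'

```text
time: 6.6
tool_pos: [615.8, 70.1, 198.2]
tcp_rot: [-152.8, 90.0, -144.0]
ft_force: [-0.5, -0.8, -2.2]
finger_gap: 31.4
```

Request:
carry_out --rows '[0, 0, 0, 0, 0, 0, 1, 0, 0, 0, 0, 0, 0, 1, 0, 0, 0, 0, 0, 0, 1, 0, 0, 0, 0, 0, 0, 1, 0, 0, 0, 0, 0, 0, 1]'

```text
time: 7.1
tool_pos: [615.8, 70.1, 198.2]
tcp_rot: [-22.8, 90.0, -14.0]
ft_force: [0.7, 0.0, -1.3]
finger_gap: 30.8
```

Request:
carry_out --rows '[0, 0, 0, 0, 0, 0, 1, 0, 0, 0, 0, 0, 0, 1, 0, 0, 0, 0, 0, 0, 1, 0, 0, 0, 0, 0, 0, 1, 0, 0, 0, 0, 0, 0, 1]'

```text
time: 7.6
tool_pos: [615.8, 70.1, 198.2]
tcp_rot: [168.0, 90.0, 176.8]
ft_force: [0.7, -0.1, -2.4]
finger_gap: 31.2
```

Request:
carry_out --rows '[0, 0, 0, 0, 0, 0, 1, 0, 0, 0, 0, 0, 0, 1, 0, 0, 0, 0, 0, 0, 1, 0, 0, 0, 0, 0, 0, 1, 0, 0, 0, 0, 0, 0, 1]'

```text
time: 8.1
tool_pos: [615.8, 70.1, 198.2]
tcp_rot: [15.3, 90.0, 24.1]
ft_force: [0.3, 0.8, -2.7]
finger_gap: 31.2
```

Request:
carry_out --rows '[0, 0, 0, 0, 0, 0, 1, 0, 0, 0, 0, 0, 0, 1, 0, 0, 0, 0, 0, 0, 1, 0, 0, 0, 0, 0, 0, 1, 0, 0, 0, 0, 0, 0, 1]'

```text
time: 8.6
tool_pos: [615.8, 70.1, 198.2]
tcp_rot: [-52.2, 90.0, -43.4]
ft_force: [-0.6, -0.6, -1.0]
finger_gap: 31.6
```

Run:
```python
from h import *
beam(105);scan([666.4,92.2,62])
```

```text
beam hits [597.4 189.6 105. ] range 97.3 t 8.6 0.09
tcp [685.1 -28.6 157.5]
now [615.8  70.1 198.2] a 8.8 tilt 0.0 q [ 2. 11. 84. -0. 84. -7.] t 8.6 gap 31.58108643902645
row -0.001 0.0 0.0 1.628 -4.324 2.134
```

Request:
carry_out --rows '[0, 0, 0, -1.8, 0, 0, 1, 0, 0, 0, -2, -1.7, 0.8, 1, 0, 0, 0, -1.8, -3.3, 1.6, 1, 0, 0, 0, -0.2, -4.32, 2.13, 1, 0, 0, 0, 1.2, -4.32, 2.13, 1]'

```text
time: 9.1
tool_pos: [687.2, -32.6, 167.9]
tcp_rot: [-35.1, 89.8, -26.5]
ft_force: [-0.7, 0.6, -2.7]
finger_gap: 31.7
```

Request:
carry_out --rows '[0, 0, 0, 0.42, 0, 0, 1, 0, 0, 0, 0.42, 0, 0, 1, 0, 0, 0, 0.42, 0, 0, 1, 0, 0, 0, 0.42, 0, 0, 1]'

```text
time: 9.5
tool_pos: [686.5, -27.9, 161.1]
tcp_rot: [-15.0, 89.7, -6.1]
ft_force: [0.2, 0.7, -1.7]
finger_gap: 31.5
```

Run:
```python
from h import *
beam(62);scan([666.4,92.2,62]);sd=snapshot("side"); cv2.imwrite("pics/s8.png",cv2.resize(sd["color"][130:270,220:420][:,:,::-1],None,fx=4,fy=4,interpolation=cv2.INTER_CUBIC))
```

```text
beam hits [667.8  94.8  62. ] range 104.0 t 9.5 0.23
tcp [685.1 -28.6 157.5]
now [686.5 -27.9 161.1] a 8.9 tilt 0.27 q [ -7.  23.  75.   0.  82. -15.] t 9.5 gap 31.468061494194526
row 0.007 0.032 0.009 0.143 -0.018 -0.06
```

View pics/s8.png

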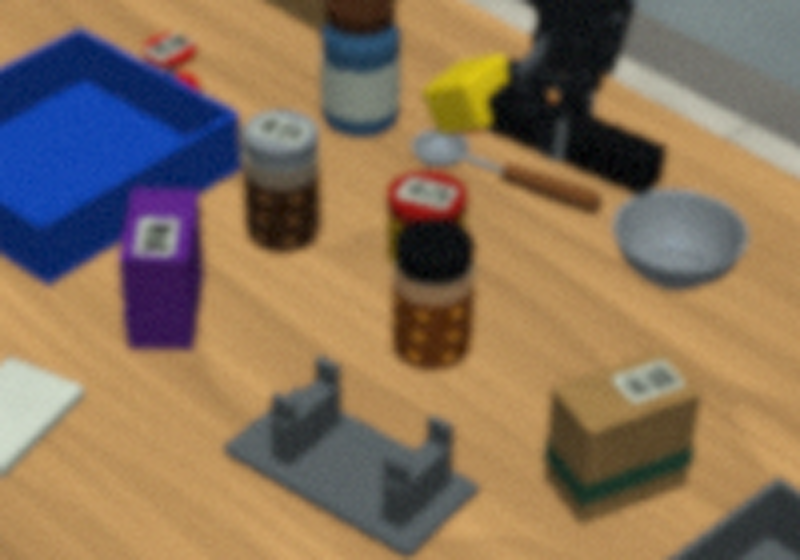

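The tin has not moved: its lid is at (428,193) in the crop, as before. Holding here. The arm settles about 3 mm lower, as it did last time.

Request:
carry_out --rows '[0, 0, 0, 0, 0, 0, 1, 0, 0, 0, 0, 0, 0, 1, 0, 0, 0, 0, 0, 0, 1, 0, 0, 0, 0, 0, 0, 1, 0, 0, 0, 0, 0, 0, 1]'

```text
time: 10.05
tool_pos: [684.9, -28.5, 157.6]
tcp_rot: [174.9, 90.0, -176.3]
ft_force: [-0.0, 1.0, -1.7]
finger_gap: 31.0
```

Request:
carry_out --rows '[0, 0, 0, 0, 0, 0, 1, 0, 0, 0, 0, 0, 0, 1, 0, 0, 0, 0, 0, 0, 1, 0, 0, 0, 0, 0, 0, 1, 0, 0, 0, 0, 0, 0, 1]'

```text
time: 10.55
tool_pos: [685.0, -28.5, 157.7]
tcp_rot: [160.6, 90.0, 169.4]
ft_force: [-0.0, 0.0, -0.9]
finger_gap: 31.2
```

Run:
```python
from h import *
beam(62)
```

```text
beam hits [666.3  92.4  62. ] range 100.2 t 10.55 0.13
```

Request:
carry_out --rows '[0, 0, 0, 0, 0, 0, 1, 0, 0, 0, 0, 0, 0, 1, 0, 0, 0, 0, 0, 0, 1, 0, 0, 0, 0, 0, 0, 1, 0, 0, 0, 0, 0, 0, 1]'

```text
time: 11.05
tool_pos: [685.0, -28.5, 157.7]
tcp_rot: [-39.0, 90.0, -30.2]
ft_force: [0.3, -0.1, -1.7]
finger_gap: 31.3
```

Request:
carry_out --rows '[0, 0, 0, 0, 0, 0, 1, 0, 0, 0, 0, 0, 0, 1, 0, 0, 0, 0, 0, 0, 1, 0, 0, 0, 0, 0, 0, 1, 0, 0, 0, 0, 0, 0, 1]'

```text
time: 11.55
tool_pos: [685.0, -28.5, 157.7]
tcp_rot: [-7.0, 90.0, 1.8]
ft_force: [-0.3, -1.1, -2.1]
finger_gap: 31.3
```

Request:
carry_out --rows '[0, 0, 0, 0, 0, 0, 1, 0, 0, 0, 0, 0, 0, 1, 0, 0, 0, 0, 0, 0, 1, 0, 0, 0, 0, 0, 0, 1, 0, 0, 0, 0, 0, 0, 1]'

```text
time: 12.05
tool_pos: [685.0, -28.5, 157.7]
tcp_rot: [150.8, 90.0, 159.6]
ft_force: [-0.3, -0.1, -1.6]
finger_gap: 30.9
```

Run:
```python
from h import *
beam(62);scan([597.8,-194,90])
```

```text
beam hits [666.3  92.4  62. ] range 100.2 t 12.05 0.15
tcp [ 616.5 -314.8  185.5]
now [685.  -28.5 157.7] a 8.8 tilt 0.0 q [ -7.  23.  75.   0.  82. -15.] t 12.05 gap 30.910993851401955
row -0.0 -0.0 -0.0 -1.113 -10.898 -4.458
```

Request:
carry_out --rows '[0, 0, 0, 0, 0, 0, 1, 0, 0, 0, 0, 0, 0, 1, 0, 0, 0, 0, 0, 0, 1, 0, 0, 0, 0, 0, 0, 1, 0, 0, 0, 0, 0, 0, 1]'

```text
time: 12.55
tool_pos: [685.0, -28.5, 157.7]
tcp_rot: [-56.5, 90.0, -47.7]
ft_force: [0.1, -0.1, -1.6]
finger_gap: 31.4
```

Request:
carry_out --rows '[0, 0, 0, -2, 0, 0, 1, 0, 0, 0, -3.2, -1.2, -0.6, 1, 0, 0, 0, -3.2, -3, -1.3, 1, 0, 0, 0, -3.2, -4.8, -2.0, 1, 0, 0, 0, -3.2, -6.6, -2.7, 1]'

```text
time: 13.05
tool_pos: [643.2, -203.3, 238.4]
tcp_rot: [-33.5, 89.9, -24.7]
ft_force: [0.9, -0.1, -1.5]
finger_gap: 31.2
```

Request:
carry_out --rows '[0, 0, 0, 0, -1.8, -0.7, 1, 0, 0, 0, 0.1, -3.5, -1.4, 1, 0, 0, 0, 1, -4.29, -1.75, 1, 0, 0, 0, 2.08, -4.29, -1.75, 1, 0, 0, 0, 2.08, -4.29, -1.75, 1]'

```text
time: 13.55
tool_pos: [613.8, -314.2, 180.3]
tcp_rot: [139.4, 89.5, 148.1]
ft_force: [-0.1, 0.6, -2.7]
finger_gap: 31.3
```

Request:
carry_out --rows '[0, 0, 0, 0, 0, 0, 1, 0, 0, 0, 0, 0, 0, 1, 0, 0, 0, 0, 0, 0, 1, 0, 0, 0, 0, 0, 0, 1, 0, 0, 0, 0, 0, 0, 1]'

```text
time: 14.05
tool_pos: [617.2, -314.4, 186.7]
tcp_rot: [-42.0, 89.9, -33.2]
ft_force: [0.3, 0.4, -3.2]
finger_gap: 31.2
```

Run:
```python
from h import *
beam(90);scan([597.8,-194,90]);sd=snapshot("side"); cv2.imwrite("pics/s9.png",cv2.resize(sd["color"][130:330,220:480][:,:,::-1],None,fx=3,fy=3,interpolation=cv2.INTER_CUBIC))
```

```text
beam hits [ 598.4 -193.1   90. ] range 101.2 t 14.05 0.36
tcp [ 616.5 -314.8  185.5]
now [ 617.2 -314.4  186.7] a 8.8 tilt 0.08 q [-31.  23.  72.  -0.  85. -40.] t 14.05 gap 31.178733239234294
row 0.004 0.007 0.007 0.047 -0.012 -0.03
```

View pics/s9.png

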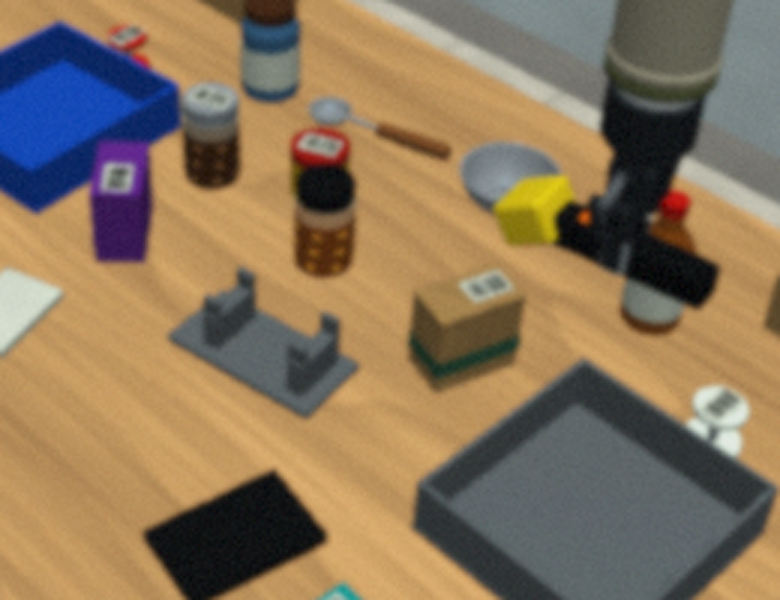

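The carton (brown with a green band) is in place and the beam is on its label. Holding.

Request:
carry_out --rows '[0, 0, 0, 0, 0, 0, 1, 0, 0, 0, 0, 0, 0, 1, 0, 0, 0, 0, 0, 0, 1, 0, 0, 0, 0, 0, 0, 1, 0, 0, 0, 0, 0, 0, 1]'

```text
time: 14.6
tool_pos: [616.6, -314.6, 185.6]
tcp_rot: [148.4, 90.0, 157.2]
ft_force: [-0.4, 0.4, -1.5]
finger_gap: 31.4
```

Request:
carry_out --rows '[0, 0, 0, 0, 0, 0, 1, 0, 0, 0, 0, 0, 0, 1, 0, 0, 0, 0, 0, 0, 1, 0, 0, 0, 0, 0, 0, 1, 0, 0, 0, 0, 0, 0, 1]'

```text
time: 15.1
tool_pos: [616.7, -314.5, 185.7]
tcp_rot: [-105.7, 90.0, -96.9]
ft_force: [0.5, -0.6, -1.5]
finger_gap: 31.2
```

Request:
carry_out --rows '[0, 0, 0, 0, 0, 0, 1, 0, 0, 0, 0, 0, 0, 1, 0, 0, 0, 0, 0, 0, 1, 0, 0, 0, 0, 0, 0, 1, 0, 0, 0, 0, 0, 0, 1]'

```text
time: 15.6
tool_pos: [616.7, -314.6, 185.7]
tcp_rot: [-76.4, 90.0, -67.6]
ft_force: [0.6, -0.0, -2.0]
finger_gap: 31.3
```

Request:
carry_out --rows '[0, 0, 0, 0, 0, 0, 1, 0, 0, 0, 0, 0, 0, 1, 0, 0, 0, 0, 0, 0, 1, 0, 0, 0, 0, 0, 0, 1, 0, 0, 0, 0, 0, 0, 1]'

```text
time: 16.1
tool_pos: [616.7, -314.6, 185.7]
tcp_rot: [-37.3, 90.0, -28.5]
ft_force: [-0.0, -0.3, -1.1]
finger_gap: 31.4
```

Request:
carry_out --rows '[0, 0, 0, 0, 0, 0, 1, 0, 0, 0, 0, 0, 0, 1, 0, 0, 0, 0, 0, 0, 1, 0, 0, 0, 0, 0, 0, 1, 0, 0, 0, 0, 0, 0, 1]'

```text
time: 16.6
tool_pos: [616.7, -314.5, 185.7]
tcp_rot: [-26.1, 90.0, -17.3]
ft_force: [-0.2, -0.2, -1.2]
finger_gap: 31.5
```

Request:
carry_out --rows '[0, 0, 0, 0, 0, 0, 1, 0, 0, 0, 0, 0, 0, 1, 0, 0, 0, 0, 0, 0, 1, 0, 0, 0, 0, 0, 0, 1, 0, 0, 0, 0, 0, 0, 1]'

```text
time: 17.1
tool_pos: [616.7, -314.5, 185.7]
tcp_rot: [104.1, 90.0, 112.9]
ft_force: [-0.2, -0.2, -1.6]
finger_gap: 31.2
```

Run:
```python
from h import *
beam(90);go([450.1,-48.2,180],8.8)
```

```text
beam hits [ 598.  -193.7   90. ] range 100.2 t 17.1 0.13
now [ 616.7 -314.5  185.7] a 8.8 tilt 0.0 q [-31.  23.  72.   0.  85. -40.] t 17.1 gap 31.235161956209325
row -0.0 -0.0 -0.0 0.227 11.547 -4.955
```

Request:
carry_out --rows '[0, 0, 0, -1.5, 0.5, -0.2, 1, 0, 0, 0, -2, 2.3, -1, 1, 0, 0, 0, -2, 4.1, -1.8, 1, 0, 0, 0, -2, 5.9, -2.6, 1, 0, 0, 0, -2, 7.6, -3.4, 1]'

```text
time: 17.6
tool_pos: [502.5, -138.2, 235.9]
tcp_rot: [-11.1, 90.0, -2.4]
ft_force: [0.2, 0.4, -0.9]
finger_gap: 31.5
```

Request:
carry_out --rows '[0, 0, 0, 0, 1.5, -0.6, 1, 0, 0, 0, 0, 3, -1.2, 1, 0, 0, 0, 0, 3.95, -1.55, 1, 0, 0, 0, 0.5, 3.95, -1.55, 1, 0, 0, 0, 2.2, 3.95, -1.55, 1]'

```text
time: 18.1
tool_pos: [453.7, -48.4, 185.1]
tcp_rot: [-22.6, 89.4, -13.8]
ft_force: [1.3, -1.2, -2.1]
finger_gap: 31.5
```

Request:
carry_out --rows '[0, 0, 0, 0, 0, 0, 1, 0, 0, 0, 0, 0, 0, 1, 0, 0, 0, 0, 0, 0, 1, 0, 0, 0, 0, 0, 0, 1]'

```text
time: 18.5
tool_pos: [451.4, -48.7, 182.6]
tcp_rot: [-22.5, 89.8, -13.7]
ft_force: [0.4, -0.8, -0.1]
finger_gap: 31.0
```

Run:
```python
from h import *
go([450.1,-48.2,56.2],8.8)
s=snapshot("wrist"); cv2.imwrite("pics/w10.png",s["color"][:,:,::-1])
```

```text
now [451.4 -48.7 182.6] a 8.8 tilt 0.16 q [-13. -14. 111.  -0.  83. -21.] t 18.5 gap 30.98061123914767
row -0.004 0.019 0.008 5.057 0.032 -0.063
```

View pics/w10.png

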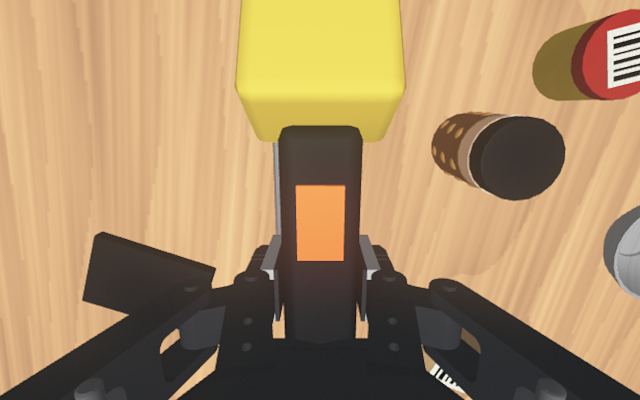

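Request:
carry_out --rows '[0, 0, 0, 2, 0, 0, 1, 0, 0, 0, 3.2, 0, 0, 1, 0, 0, 0, 3.2, 0, 0, 1, 0, 0, 0, 3.2, 0, 0, 1, 0, 0, 0, 3.2, 0, 0, 1]'

```text
time: 19.05
tool_pos: [452.1, -48.6, 103.4]
tcp_rot: [-21.8, 89.8, -13.0]
ft_force: [0.0, -0.9, -0.8]
finger_gap: 31.2
```

Request:
carry_out --rows '[0, 0, 0, 0, 0, 0, 1, 0, 0, 0, 0, 0, 0, 1, 0, 0, 0, 0, 0, 0, 1, 0, 0, 0, 0, 0, 0, 1]'

```text
time: 19.45
tool_pos: [450.4, -48.1, 101.1]
tcp_rot: [-21.7, 90.0, -12.9]
ft_force: [-0.4, -0.0, -1.7]
finger_gap: 30.9
```

Run:
```python
from h import *
go([450.1,-48.2,56.2],8.8)
s=snapshot("wrist"); cv2.imwrite("pics/w11.png",s["color"][:,:,::-1])
```

```text
now [450.4 -48.1 101.1] a 8.8 tilt 0.03 q [-13. -10. 116.  -0.  74. -21.] t 19.45 gap 30.944125528455906
row -0.0 0.004 0.002 1.795 -0.0 -0.015
```

View pics/w11.png

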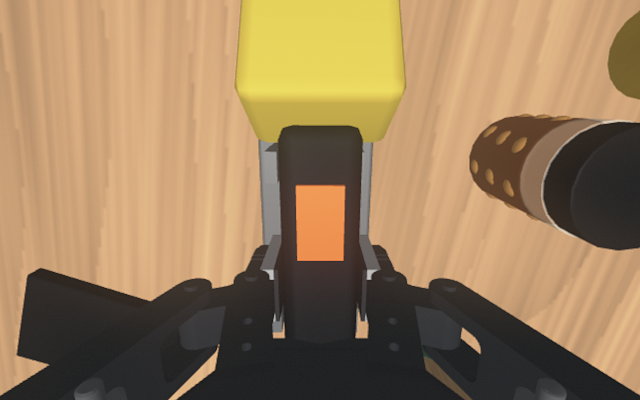

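Request:
carry_out --rows '[0, 0, 0, 0.7, 0, -0.03, 1, 0, 0, 0, 1.3, 0, -0.03, 1, 0, 0, 0, 1.6, 0, -0.03, 1, 0, 0, 0, 1.78, 0, -0.03, 1, 0, 0, 0, 1.78, 0, -0.03, 1]'

```text
time: 20.0
tool_pos: [449.6, -48.2, 56.5]
tcp_rot: [159.1, 90.0, 167.9]
ft_force: [0.4, -0.4, -1.3]
finger_gap: 31.4
```

Request:
carry_out --rows '[0, 0, 0, 0, 0, 0, 1, 0, 0, 0, 0, 0, 0, 1, 0, 0, 0, 0, 0, 0, 0.1, 0, 0, 0, 0, 0, 0, -0.5, 0, 0, 0, 0, 0, 0, -1]'

```text
time: 20.5
tool_pos: [449.7, -48.3, 56.5]
tcp_rot: [-18.8, 90.0, -10.0]
ft_force: [-0.7, -0.7, 1.1]
finger_gap: 66.2
```

Request:
carry_out --rows '[0, 0, 0, 0, 0, 0, -1, 0, 0, 0, 0, 0, 0, -1, 0, 0, 0, 0, 0, 0, -1]'

```text
time: 20.8
tool_pos: [449.5, -48.2, 56.2]
tcp_rot: [-98.1, 90.0, -89.3]
ft_force: [-0.1, 0.4, -0.4]
finger_gap: 85.8
```

Run:
```python
from h import *
go([450.1,-48.2,56.2],8.8);print(sense()["ft_force"])
s=snapshot("wrist"); cv2.imwrite("pics/w12.png",s["color"][:,:,::-1])
```

```text
now [449.5 -48.2  56.2] a 8.8 tilt 0.0 q [-13.  -6. 118.  -0.  68. -21.] t 20.8 gap 85.75926510220704
row -0.0 -0.0 0.0 -0.001 -0.002 0.025
[-0.1010976   0.41997943 -0.43380694]
```

View pics/w12.png

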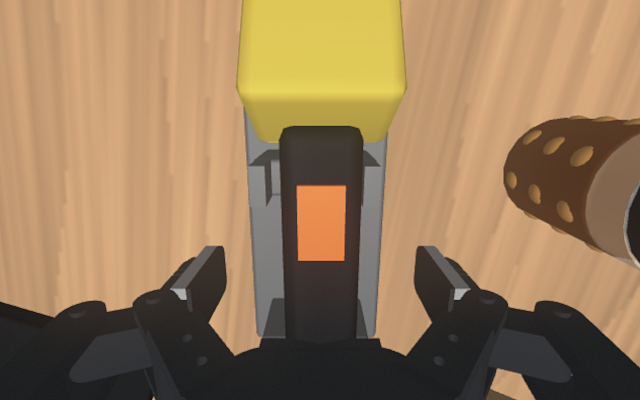

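The scanner is back in its cradle, with the handle at (321,230) between the cheeks. Next I locate the crate.

Request:
carry_out --rows '[0, 0, 0, -2, 0, 0, -1, 0, 0, 0, -4, 0, 0, -1, 0, 0, 0, -6, 0, 0, -1, 0, 0, 0, -8, 0, 0, -1, 0, 0, 0, -8, 0, 0, -1]'

```text
time: 21.35
tool_pos: [453.1, -49.0, 264.8]
tcp_rot: [-21.4, 89.2, -12.6]
ft_force: [1.2, 0.3, 0.1]
finger_gap: 85.4
```

Run:
```python
from h import *
s=snapshot("top"); k=3.2
cv2.imwrite("pics/t13.png",cv2.resize(s["color"][120:260,130:380][:,:,::-1],None,fx=k,fy=k,interpolation=cv2.INTER_CUBIC))
go([480,0,280],8.8)
b=[onz(s,140+(u+.5)/2.8-.5,100+(v+.5)/2.8-.5,60)[:2] for u,v in [(8,170),(205,153),(232,362),(22,382)]]
b=np.array(b);print(b.round(1),b.mean(0)); 
for i in range(4):
    e=b[(i+1)%4]-b[i];print(np.linalg.norm(e).round(1),np.degrees(np.arctan2(e[1],e[0])).round(1))
```

```text
now [451.9 -48.7 260.9] a 8.8 tilt 0.5 q [-13. -17. 105.  -0.  91. -21.] t 21.4 gap 85.35160247806998
row -0.0 0.058 0.023 -0.757 1.752 1.417
[[614.9 485.9]
 [631.5 286.7]
 [420.5 258.2]
 [401.  469.1]] [516.98000261 374.94948385]
199.9 -85.2
213.0 -172.3
211.8 95.3
214.5 4.5
```

View pics/t13.png

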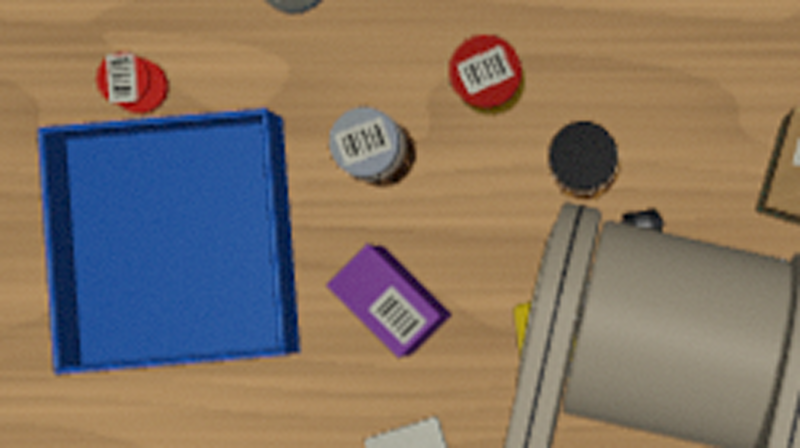

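Run:
```python
from h import *
s=snapshot("top"); k=3.2
f=lambda u,v,z:onz(s,130+(u+.5)/k-.5,120+(v+.5)/k-.5,z)[:2]
A=f(40,128,60);B=f(56,373,60);e=A-B;print(A,B,np.linalg.norm(e),np.degrees(np.arctan2(e[1],e[0])))
n=np.array([e[1],-e[0]])/np.linalg.norm(e);print("center",(A+B)/2+n*102.5)
# floor inner corners at z=6
F=[f(*p,6) for p in [(68,127),(283,116),(283,350),(79,363)]]
print(np.round(F,1),np.mean(F,0))
C=f(283,112,60);print("rim tr?",C,np.linalg.norm(C-A))
print("jar",f(368,144,105),"purple",[f(*p,90).round(1) for p in [(372,244),(449,314),(404,356),(329,286)]],"marker",f(121,78,53))
```

```text
[616.99826946 486.98312533] [400.71568945 470.15254313] 216.9364490286495 4.449650375308985
center [516.80923775 376.37677989]
[[624.6 483.7]
 [634.2 284.9]
 [418.2 283.6]
 [406.9 471. ]] [520.96944653 380.79362041]
rim tr? [630.5399281  271.92627967] 215.48276819001984
jar [596.81150399 188.56225559] purple [array([512.2, 187.5]), array([451.9, 121.2]), array([416. , 159.7]), array([476.2, 224.3])] marker [662.39476471 418.24408815]
```

Run:
```python
from h import *
go([666.4,92.2,140],8.8)
```

```text
now [450.5 -48.4 257.9] a 8.8 tilt 0.22 q [-13. -17. 105.  -0.  91. -21.] t 21.45 gap 85.15051232356954
row -0.0 0.026 0.01 4.745 4.246 9.378
```

Request:
carry_out --rows '[0, 0, 0, 0, 0.8, 1.8, -1, 0, 0, 0, 0, 1.6, 3.6, -1, 0, 0, 0, 0, 2.4, 5.4, -1, 0, 0, 0, 0, 3.2, 7.2, -1, 0, 0, 0, 0.5, 4.0, 8.8, -1]'

```text
time: 21.95
tool_pos: [653.3, 85.6, 242.6]
tcp_rot: [-91.0, 90.0, -82.2]
ft_force: [1.2, -0.1, 0.8]
finger_gap: 85.3
```

Request:
carry_out --rows '[0, 0, 0, 1, 0.25, 0.55, -1, 0, 0, 0, 2, 0.25, 0.55, -1, 0, 0, 0, 2, 0.25, 0.55, -1, 0, 0, 0, 2, 0.25, 0.55, -1, 0, 0, 0, 2, 0.25, 0.55, -1]'

```text
time: 22.45
tool_pos: [664.5, 92.2, 195.0]
tcp_rot: [-7.8, 89.9, 1.0]
ft_force: [-0.3, -1.0, -0.1]
finger_gap: 85.7
```

Request:
carry_out --rows '[0, 0, 0, 0, 0, 0, -1, 0, 0, 0, 0, 0, 0, -1]'

```text
time: 22.65
tool_pos: [664.9, 92.3, 195.6]
tcp_rot: [-5.1, 89.8, 3.7]
ft_force: [0.8, -1.0, 0.4]
finger_gap: 85.4
```

Run:
```python
from h import *
st=sense();s=snapshot("wrist"); im=s["color"];cv2.imwrite("pics/w14.png",im[:,:,::-1])
hsv=cv2.cvtColor(im,cv2.COLOR_RGB2HSV)
m=cv2.inRange(hsv,(0,130,80),(8,255,255))|cv2.inRange(hsv,(172,130,80),(180,255,255))
c,_=cv2.findContours(m,0,2);c=max(c,key=cv2.contourArea);(u,v),r=cv2.minEnclosingCircle(c);print(u,v,r,wonz(s,st,u,v,62).round(1))
go([666.4,92.2,24],8.8)
```

```text
321.9888610839844 185.06427001953125 35.75844192504883 [666.3  94.3  62. ]
now [664.8  92.3 195.3] a 8.8 tilt 0.13 q [ 4. 19. 75. -0. 85. -5.] t 22.7 gap 85.21513637268585
row -0.003 0.017 0.002 6.851 -0.013 0.048
```

View pics/w14.png

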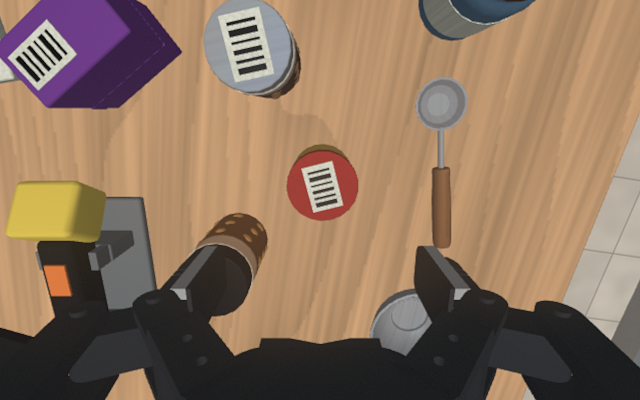

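Request:
carry_out --rows '[0, 0, 0, 2, 0.03, 0.05, -1, 0, 0, 0, 4, 0.03, 0.05, -1, 0, 0, 0, 6, 0.03, 0.05, -1, 0, 0, 0, 6.85, 0.03, 0.05, -1, 0, 0, 0, 6.85, 0.03, 0.05, -1]'

```text
time: 23.2
tool_pos: [661.4, 93.1, 17.4]
tcp_rot: [174.7, 89.5, -176.5]
ft_force: [-1.4, -0.1, -0.0]
finger_gap: 85.5
```

Request:
carry_out --rows '[0, 0, 0, 0, 0, 0, -1, 0, 0, 0, 0, 0, 0, -1, 0, 0, 0, 0, 0, 0, 1, 0, 0, 0, 0, 0, 0, 1, 0, 0, 0, 0, 0, 0, 1]' --force 40

```text
time: 23.7
tool_pos: [667.2, 93.6, 25.2]
tcp_rot: [-5.2, 89.8, 3.6]
ft_force: [0.0, 0.7, 5.7]
finger_gap: 62.9
```

Request:
carry_out --rows '[0, 0, 0, 0, 0, 0, 1, 0, 0, 0, 0, 0, 0, 1]'

```text
time: 23.9
tool_pos: [667.2, 93.6, 25.2]
tcp_rot: [-5.3, 89.8, 3.5]
ft_force: [-0.6, 0.7, 6.1]
finger_gap: 63.0
```

Run:
```python
from h import *
R=down(4.5+90)  # crate y axis = 94.5
def cr(x,y,z): 
    a=np.radians(4.5); return [517+x*np.cos(a)-y*np.sin(a),376+x*np.sin(a)+y*np.cos(a),z]
print(cr(-45,35,0),cr(50,35,0),cr(0,-60,0))
st=sense();go(cr(-45,35,180),8.8);s=snapshot("wrist");cv2.imwrite("pics/w15.png",s["color"][:,:,::-1])
```

```text
[np.float64(469.3926516315347), np.float64(407.36144737290647), 0] [np.float64(564.0997983361818), np.float64(414.81506146705175), 0] [np.float64(521.7075457436707), np.float64(316.18495997601235), 0]
now [667.2  93.6  25.2] a 8.8 tilt 0.24 q [ 4. 28. 83. -0. 69. -5.] t 23.9 gap 63.033323044246416
row -0.0 0.029 0.003 -6.222 13.611 -5.875
```

View pics/w15.png

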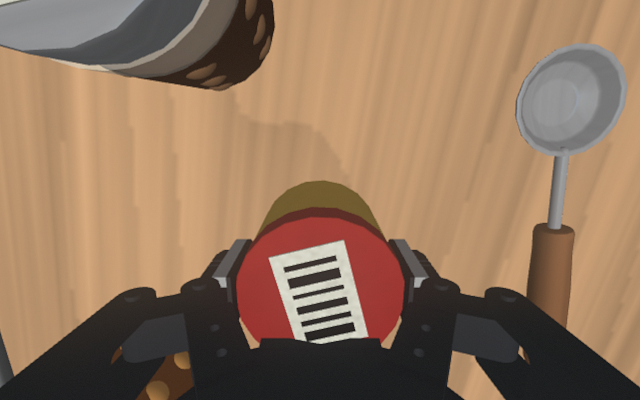

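The tin is gripped at a 63 mm gap.

Request:
carry_out --rows '[0, 0, 0, -1, 0, 0, 1, 0, 0, 0, -3, 0, 0, 1, 0, 0, 0, -5, 0, 0, 1, 0, 0, 0, -7, 0.5, -0.2, 1, 0, 0, 0, -7.6, 2, -0.9, 1]'

```text
time: 24.45
tool_pos: [639.5, 137.4, 220.7]
tcp_rot: [-7.3, 89.3, 1.3]
ft_force: [-0.1, 1.9, -1.3]
finger_gap: 63.0
```

Request:
carry_out --rows '[0, 0, 0, 0, 1.8, -0.8, 1, 0, 0, 0, 0, 3.6, -1.6, 1, 0, 0, 0, 0, 5.4, -2.3, 1, 0, 0, 0, 0, 7.2, -3.1, 1, 0, 0, 0, 0, 9, -3.9, 1]'

```text
time: 24.95
tool_pos: [503.4, 348.3, 213.1]
tcp_rot: [20.6, 89.9, 29.4]
ft_force: [0.5, 0.2, -1.5]
finger_gap: 63.2
```

Request:
carry_out --rows '[0, 0, 0, 0, 1.5, -0.7, 1, 0, 0, 0, 0, 2.6, -1.05, 1, 0, 0, 0, 0, 2.6, -1.05, 1, 0, 0, 0, 0, 2.6, -1.05, 1, 0, 0, 0, 0, 2.6, -1.05, 1]'

```text
time: 25.45
tool_pos: [469.4, 406.3, 212.6]
tcp_rot: [-53.5, 90.0, -44.8]
ft_force: [-0.0, -0.4, -2.2]
finger_gap: 63.4
```

Request:
carry_out --rows '[0, 0, 0, 0, 0, 0, 1, 0, 0, 0, 0, 0, 0, 1]'

```text
time: 25.65
tool_pos: [469.5, 406.1, 212.5]
tcp_rot: [-66.5, 90.0, -57.8]
ft_force: [0.1, -0.7, -2.1]
finger_gap: 63.3
```

Run:
```python
from h import *
go([469.4,407.4,32],8.8);s=snapshot("wrist");cv2.imwrite("pics/w16.png",s["color"][:,:,::-1])
```

```text
now [469.5 406.1 212.5] a 8.7 tilt 0.01 q [36. 11. 83. -0. 86. 27.] t 25.65 gap 63.30863799424139
row -0.012 0.0 0.001 7.219 0.051 0.003
```

View pics/w16.png

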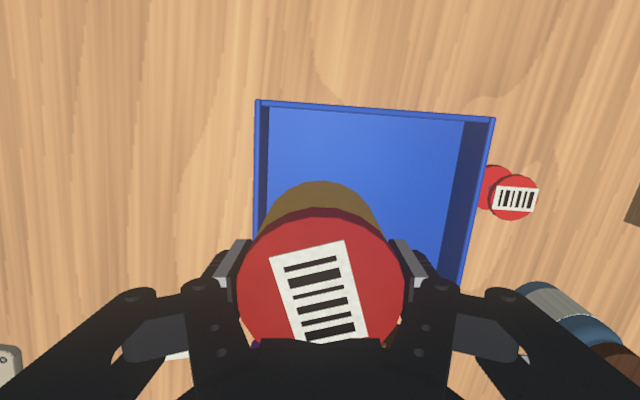

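Run:
```python
from h import *
st=sense();s=snapshot("wrist")
A=wonz(s,st,495,118,60)[:2];B=wonz(s,st,257,101,60)[:2];e=A-B;n=np.array([e[1],-e[0]])/np.linalg.norm(e)
print(A,B,np.linalg.norm(e),np.degrees(np.arctan2(e[1],e[0])),"c",(A+B)/2+n*102.5,"marker",wonz(s,st,515,199,53))
```

```text
[615.79225969 488.8590254 ] [402.38121004 470.84370722] 214.17009082411363 4.82524350627757 c [517.70871428 377.71463701] marker [662.2654242  417.15584284  53.        ]
```

Request:
carry_out --rows '[0, 0, 0, 2, 0.04, 0.04, 1, 0, 0, 0, 4, 0.04, 0.04, 1, 0, 0, 0, 5.5, 0.04, 0.04, 1, 0, 0, 0, 6.3, 0.04, 0.04, 1, 0, 0, 0, 6.3, 0.04, 0.04, 1]'

```text
time: 26.25
tool_pos: [467.0, 405.8, 50.2]
tcp_rot: [-152.5, 89.5, -143.7]
ft_force: [0.0, 0.1, -2.3]
finger_gap: 63.2
```

Request:
carry_out --rows '[0, 0, 0, 0, 0, 0, 1, 0, 0, 0, 0, 0, 0, 1, 0, 0, 0, 0.5, 0, 0, 1, 0, 0, 0, 0.85, 0, 0, 1, 0, 0, 0, 0.9, 0, 0, 1]'

```text
time: 26.75
tool_pos: [469.2, 407.9, 31.3]
tcp_rot: [-150.8, 89.9, -142.0]
ft_force: [-0.8, -0.4, -1.2]
finger_gap: 63.1
```

Request:
carry_out --rows '[0, 0, 0, 0, 0, 0, 1, 0, 0, 0, 0, 0, 0, 1, 0, 0, 0, 0, 0, 0, 1]'

```text
time: 27.05
tool_pos: [469.7, 408.3, 32.6]
tcp_rot: [32.8, 90.0, 41.6]
ft_force: [-1.1, 0.2, -0.7]
finger_gap: 63.0
```

Run:
```python
from h import *
go([469.4,407.4,31.2],8.8);print(sense()["ft_force"])
```

```text
now [469.7 408.3  32.6] a 8.8 tilt 0.0 q [36. 21. 91.  0. 68. 27.] t 27.05 gap 63.0242607781671
row -0.0 0.0 -0.0 0.055 -0.033 -0.017
[-1.09223568  0.21323615 -0.70938177]
```

Request:
carry_out --rows '[0, 0, 0, 0.05, 0, 0, 1, 0, 0, 0, 0.05, 0, 0, 1, 0, 0, 0, 0.05, 0, 0, -0.6, 0, 0, 0, 0.05, 0, 0, -0.74, 0, 0, 0, 0.05, 0, 0, -0.74]'

```text
time: 27.55
tool_pos: [469.8, 408.4, 31.5]
tcp_rot: [27.7, 90.0, 36.5]
ft_force: [-0.6, 0.1, -0.3]
finger_gap: 74.1
```

Request:
carry_out --rows '[0, 0, 0, 0, 0, 0, -0.74, 0, 0, 0, -1.5, 0, 0, -0.74, 0, 0, 0, -3.5, 0, 0, -0.74, 0, 0, 0, -5.5, 0, 0, -1, 0, 0, 0, -7, 0, 0, -1]'

```text
time: 28.05
tool_pos: [470.4, 408.7, 210.2]
tcp_rot: [27.3, 89.8, 36.1]
ft_force: [0.5, 1.7, 0.5]
finger_gap: 85.5
```

Run:
```python
from h import *
go([597.5,189.5,180],8.8);s=snapshot("wrist");cv2.imwrite("pics/w17.png",s["color"][:,:,::-1])
```

```text
now [470.4 408.7 210.2] a 8.8 tilt 0.21 q [36. 11. 83. -0. 85. 27.] t 28.05 gap 85.4910122383543
row -0.0 0.023 -0.012 1.205 -9.446 3.681
```

View pics/w17.png

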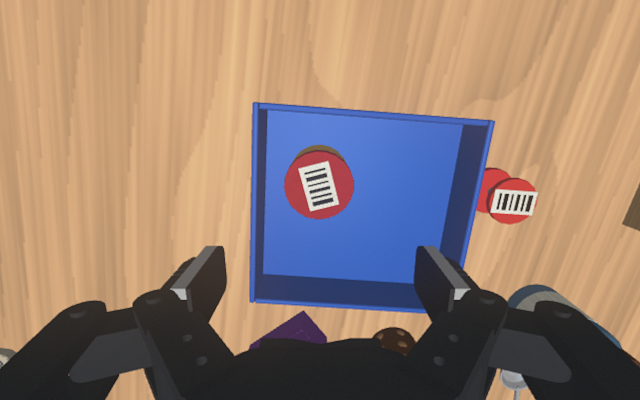

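The tin stands upright in the crate, lid at (319,184). Next is the jar.

Request:
carry_out --rows '[0, 0, 0, 0, -1.8, 0.7, -1, 0, 0, 0, 0, -3.6, 1.4, -1, 0, 0, 0, 0, -5.4, 2.1, -1, 0, 0, 0, 0, -7.2, 2.8, -1, 0, 0, 0, 0, -9.0, 3.5, -1]'

```text
time: 28.6
tool_pos: [591.2, 197.6, 206.1]
tcp_rot: [17.0, 90.0, 25.9]
ft_force: [0.3, 0.0, -0.8]
finger_gap: 85.8
```

Request:
carry_out --rows '[0, 0, 0, 0.2, -0.45, 0.18, -1, 0, 0, 0, 0.2, -0.45, 0.18, -1, 0, 0, 0, 0.2, -0.45, 0.18, -1, 0, 0, 0, 0.2, -0.45, 0.18, -1, 0, 0, 0, 0.2, -0.45, 0.18, -1]'

```text
time: 29.1
tool_pos: [596.1, 190.5, 201.4]
tcp_rot: [49.8, 90.0, 58.7]
ft_force: [0.3, -0.5, -0.4]
finger_gap: 85.6
```

Run:
```python
from h import *
st=sense();s=snapshot("wrist");cv2.imwrite("pics/w18.png",s["color"][:,:,::-1]);go([597.5,189.5,62],8.8)
for u,v in [(320,180),(320,170),(320,190)]: print(wonz(s,st,u,v,105).round(1))
```

```text
now [596.2 190.3 201.5] a 8.9 tilt 0.02 q [13. 12. 83.  0. 85.  4.] t 29.15 gap 85.34165766261151
row 0.015 0.002 -0.002 5.578 -0.043 0.046
[593.4 205.  105. ]
[592.2 212.7 105. ]
[594.7 197.1 105. ]
```

View pics/w18.png

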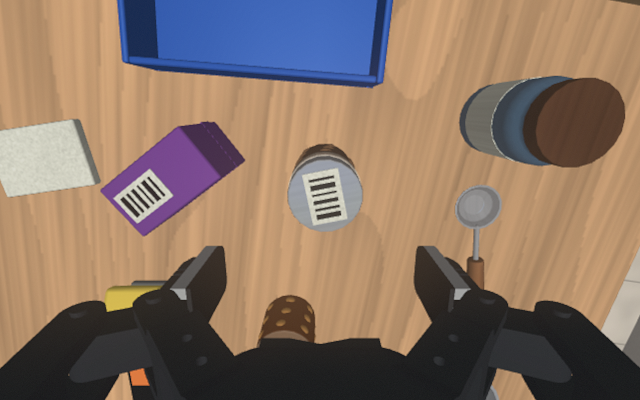

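Request:
carry_out --rows '[0, 0, 0, 2, 0.08, 0.12, -1, 0, 0, 0, 4, 0.08, 0.12, -1, 0, 0, 0, 5, 0.08, 0.12, -1, 0, 0, 0, 5.8, 0.08, 0.12, -1, 0, 0, 0, 5.8, 0.08, 0.12, -1]'

```text
time: 29.65
tool_pos: [596.1, 191.5, 52.2]
tcp_rot: [-176.4, 89.6, -167.5]
ft_force: [-0.5, 0.2, -1.0]
finger_gap: 85.6
```

Request:
carry_out --rows '[0, 0, 0, 0, 0, 0, -1, 0, 0, 0, 0, 0, 0, -1, 0, 0, 0, 0, 0, 0, 1, 0, 0, 0, 0, 0, 0, 1, 0, 0, 0, 0, 0, 0, 1]' --force 40

```text
time: 30.15
tool_pos: [600.3, 191.5, 58.1]
tcp_rot: [6.2, 89.9, 15.0]
ft_force: [-1.8, 0.1, 6.4]
finger_gap: 60.9
```

Request:
carry_out --rows '[0, 0, 0, 0, 0, 0, 1, 0, 0, 0, 0, 0, 0, 1]'

```text
time: 30.35
tool_pos: [600.3, 191.5, 58.1]
tcp_rot: [6.9, 89.9, 15.7]
ft_force: [-1.5, 0.6, 6.1]
finger_gap: 60.8
```

Run:
```python
from h import *
st=sense();s=snapshot("wrist");cv2.imwrite("pics/w19.png",s["color"][:,:,::-1])
a=np.radians(4.6)
def cr(x,y,z): return [517.4+x*np.cos(a)-y*np.sin(a),377+x*np.sin(a)+y*np.cos(a),z]
print(cr(50,35,0));go(cr(50,35,180),8.8)
```

```text
[np.float64(564.4319815713023), np.float64(415.8972069624116), 0]
now [600.4 191.5  58.1] a 8.8 tilt 0.14 q [13. 20. 89.  0. 70.  4.] t 30.4 gap 60.93269703373284
row -0.001 0.017 -0.002 -4.872 9.09 -0.036
```

View pics/w19.png

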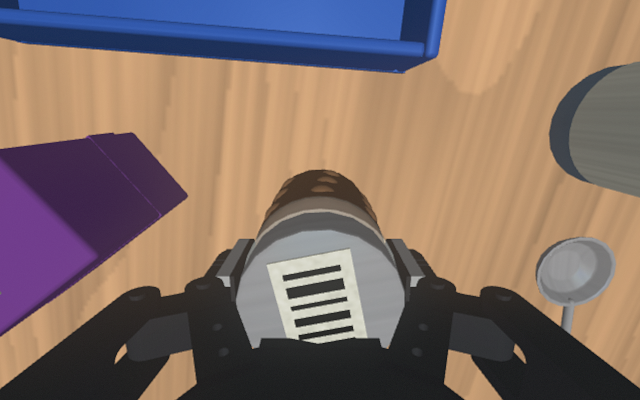

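Request:
carry_out --rows '[0, 0, 0, -1, 0, 0, 1, 0, 0, 0, -2.8, 0, 0, 1, 0, 0, 0, -4.6, 0, 0, 1, 0, 0, 0, -5.5, 1.2, 0, 1, 0, 0, 0, -5.5, 3, 0, 1]'

```text
time: 30.9
tool_pos: [591.3, 264.8, 200.3]
tcp_rot: [5.4, 89.5, 13.9]
ft_force: [1.0, 0.9, -3.1]
finger_gap: 60.5
```

Request:
carry_out --rows '[0, 0, 0, 0, 1.8, 0, 1, 0, 0, 0, 0, 3.6, 0, 1, 0, 0, 0, 0, 5.2, 0, 1, 0, 0, 0, 0, 6.09, -0.04, 1, 0, 0, 0, 0, 6.09, -0.04, 1]'

```text
time: 31.4
tool_pos: [561.7, 419.1, 193.1]
tcp_rot: [139.5, 89.9, 148.5]
ft_force: [-0.4, -1.2, -3.6]
finger_gap: 60.6
```

Request:
carry_out --rows '[0, 0, 0, 1.5, 0, 0, 1, 0, 0, 0, 3, 0, 0, 1, 0, 0, 0, 4.3, 0, 0, 1, 0, 0, 0, 4.6, 0, 0, 1, 0, 0, 0, 4.6, 0, 0, 1]'

```text
time: 31.9
tool_pos: [562.6, 414.3, 76.8]
tcp_rot: [-154.4, 89.8, -145.6]
ft_force: [-0.0, 0.4, -3.1]
finger_gap: 60.8
```

Request:
carry_out --rows '[0, 0, 0, 0, 0, 0, 1, 0, 0, 0, 0, 0, 0, 1, 0, 0, 0, 0, 0, 0, 1]'

```text
time: 32.2
tool_pos: [565.0, 416.5, 81.4]
tcp_rot: [23.5, 89.8, 32.3]
ft_force: [0.6, -0.1, -3.6]
finger_gap: 60.7
```

Run:
```python
from h import *
st=sense();s=snapshot("wrist");cv2.imwrite("pics/w20.png",s["color"][:,:,::-1])
go([564.4,415.9,64.2],8.8);print(st["ft_force"])
```

```text
now [564.6 416.3  80.8] a 8.8 tilt 0.18 q [32. 29. 76. -0. 76. 23.] t 32.25 gap 60.59062103230136
row -0.0 0.02 -0.009 0.665 -0.016 -0.014
[ 0.59495091 -0.05582754 -3.60666674]
```

View pics/w20.png

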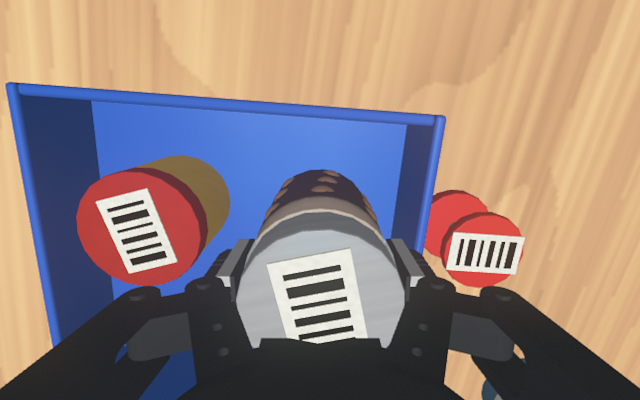

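Request:
carry_out --rows '[0, 0, 0, 0.3, 0, 0, 1, 0, 0, 0, 0.5, 0, 0, 1, 0, 0, 0, 0.55, 0, 0, 1, 0, 0, 0, 0.55, 0, 0, 1, 0, 0, 0, 0.55, 0, 0, 1]'

```text
time: 32.75
tool_pos: [563.4, 415.6, 64.5]
tcp_rot: [-155.0, 90.0, -146.2]
ft_force: [-1.3, -0.0, -3.6]
finger_gap: 60.8
```

Run:
```python
from h import *
go([564.4,415.9,64.2],8.8)
```

```text
now [563.4 415.6  64.5] a 8.8 tilt 0.03 q [32. 30. 76. -0. 74. 23.] t 32.75 gap 60.81958106277158
row 0.0 -0.004 0.002 0.014 0.006 0.04
```

Request:
carry_out --rows '[0, 0, 0, 0.04, 0, 0, 1, 0, 0, 0, 0.06, 0, 0, 1, 0, 0, 0, 0.06, 0, 0, 1, 0, 0, 0, 0.06, 0, 0, 1]'

```text
time: 33.15
tool_pos: [563.6, 415.8, 64.3]
tcp_rot: [59.1, 90.0, 67.9]
ft_force: [-4.5, -3.8, 5.8]
finger_gap: 60.7
```

Request:
carry_out --rows '[0, 0, 0, 0, 0, 0, -0.5, 0, 0, 0, 0, 0, 0, -0.7, 0, 0, 0, 0, 0, 0, -0.7, 0, 0, 0, 0, 0, 0, -0.7, 0, 0, 0, -1, 0, 0, -0.7]'

```text
time: 33.65
tool_pos: [561.0, 414.0, 83.8]
tcp_rot: [-156.3, 89.6, -147.5]
ft_force: [-1.2, 0.2, -0.2]
finger_gap: 72.6
```

Request:
carry_out --rows '[0, 0, 0, -2, 0, 0, -1, 0, 0, 0, -4, 0, 0, -1, 0, 0, 0, -5, 0, 0, -1, 0, 0, 0, -5, 0, 0, -1]'

```text
time: 34.05
tool_pos: [566.3, 417.4, 220.9]
tcp_rot: [23.2, 89.4, 32.0]
ft_force: [-0.5, -0.1, 0.4]
finger_gap: 85.2
```

Run:
```python
from h import *
st=sense();s=snapshot("wrist");cv2.imwrite("pics/w21.png",s["color"][:,:,::-1])
go([581,-188,250],71.2)
s=snapshot("top"); k=6
cv2.imwrite("pics/t21.png",cv2.resize(s["color"][140:210,340:420][:,:,::-1],None,fx=8,fy=8,interpolation=cv2.INTER_CUBIC))
```

```text
now [565.2 416.7 217.3] a 8.8 tilt 0.36 q [32. 23. 68. -0. 88. 23.] t 34.1 gap 85.25007563723833
row -7.8 0.047 0.007 -1.387 -23.996 -3.065
```

View pics/w21.png

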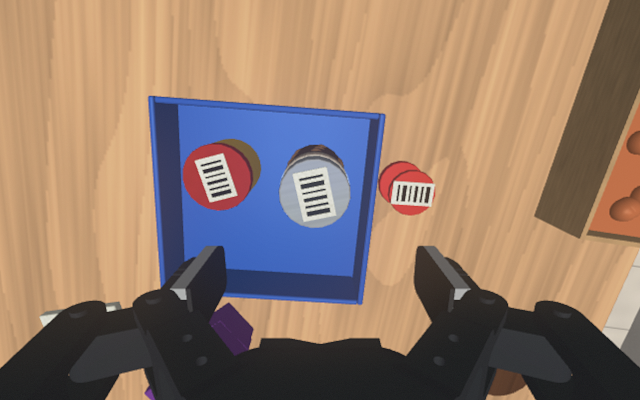

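View pics/t21.png

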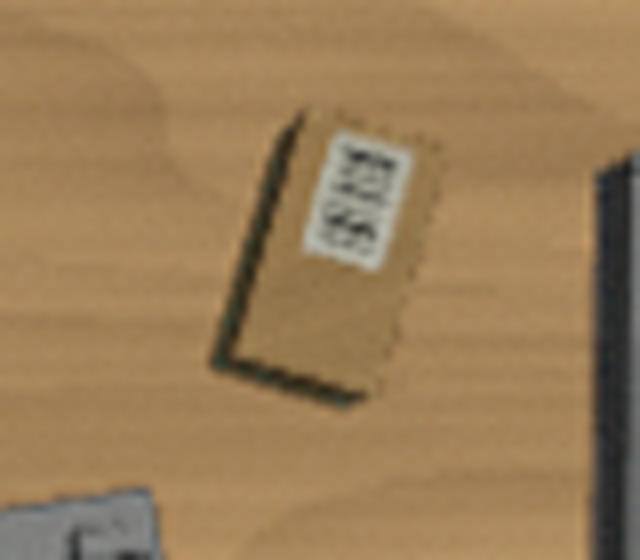

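Jar (lid 314,190) and tin (lid 217,177) stand upright in the crate. The carton's yaw is about -15 to -19, and I measure it from its corners.

Run:
```python
from h import *
s=snapshot("top")
b=np.array([onz(s,340+(u+.5)/8-.5,140+(v+.5)/8-.5,90)[:2] for u,v in [(305,108),(442,145),(376,395),(235,358)]])
print(b.round(1),b.mean(0).round(1))
for i in range(4):
    e=b[(i+1)%4]-b[i];print(np.linalg.norm(e).round(1),np.degrees(np.arctan2(e[1],e[0])).round(1))
```

```text
[[ 629.5 -176.1]
 [ 616.5 -223.2]
 [ 530.2 -199.7]
 [ 543.1 -151.3]] [ 579.8 -187.6]
48.9 -105.4
89.4 164.7
50.1 75.1
89.9 -16.0
```

Request:
carry_out --rows '[-1, 0, 0, -0.5, -1.7, -0.2, -1, -2, 0, 0, -1, -3.5, -0.5, -1, -3, 0, 0, -1.2, -5.4, -0.7, -1, -4, 0, 0, -1.2, -7.3, -1, -1, -5, 0, 0, -1.2, -9.2, -1.2, -1]'

```text
time: 34.7
tool_pos: [567.8, 181.9, 241.2]
tcp_rot: [145.1, 89.8, -165.7]
ft_force: [1.0, -0.9, 0.3]
finger_gap: 85.4
```

Run:
```python
from h import *
go([581,-188,250],72)
```

```text
now [567.8 181.9 241.2] a 49.1 tilt 0.19 q [ 13.   7.  85.  -0.  88. -36.] t 34.7 gap 85.38173331718166
row -2.857 -0.016 -0.017 -0.342 -10.074 -10.847
```

Request:
carry_out --rows '[-0.7, 0, 0, 0, -1.3, -1.4, -1, -1.4, 0, 0, 0, -2.6, -2.8, -1, -2.1, 0, 0, -0.1, -3.9, -4.2, -1, -2.8, 0, 0, -0.1, -5.2, -5.6, -1, -3.1, 0, 0, -0.1, -6.6, -7, -1]'

```text
time: 35.2
tool_pos: [576.7, -58.1, 243.6]
tcp_rot: [93.8, 89.8, 167.7]
ft_force: [0.1, -0.6, -0.4]
finger_gap: 85.4
```

Run:
```python
from h import *
go([580,-188,230],74)
```

```text
now [576.7 -58.1 243.6] a 73.8 tilt 0.2 q [-11.   4.  87.   0.  89. -85.] t 35.2 gap 85.35894612173436
row -0.022 -0.002 -0.025 0.541 -1.577 -4.952
```

Request:
carry_out --rows '[0, 0, 0, 0, -0.6, -1.8, -1, 0, 0, 0, 0, -1.2, -3.4, -1, 0, 0, 0, 0.5, -1.4, -4.6, -1, 0, 0, 0, 1, -1.4, -4.6, -1, 0, 0, 0, 1, -1.4, -4.6, -1]'

```text
time: 35.7
tool_pos: [576.8, -176.4, 216.1]
tcp_rot: [82.1, 89.6, 155.6]
ft_force: [-1.3, 0.9, -1.5]
finger_gap: 85.0
```

Request:
carry_out --rows '[0, 0, 0, 0, 0, 0, -1, 0, 0, 0, 0, 0, 0, -1, 0, 0, 0, 0, 0, 0, -1]'

```text
time: 36.0
tool_pos: [579.7, -175.7, 221.7]
tcp_rot: [-90.5, 89.9, -16.8]
ft_force: [-0.4, -0.1, -0.2]
finger_gap: 85.4
```

Run:
```python
from h import *
st=sense();s=snapshot("wrist");cv2.imwrite("pics/w22.png",s["color"][:,:,::-1])
go([580,-188,58],74)
```

```text
now [ 579.7 -175.9  221.7] a 73.7 tilt 0.07 q [-22.   9.  85.   0.  86. -95.] t 36.05 gap 85.2045847285616
row -0.04 -0.0 0.009 6.549 -0.142 -0.46
```

View pics/w22.png

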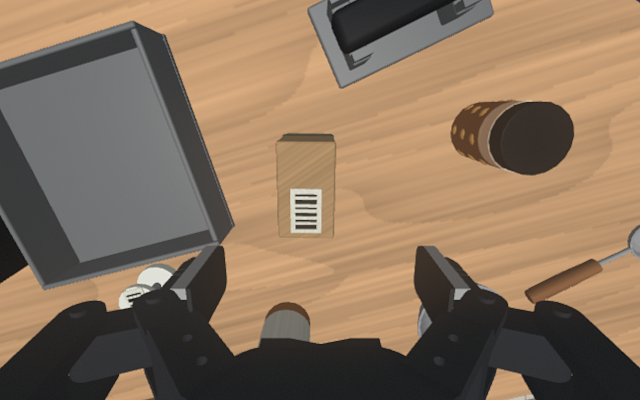

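Request:
carry_out --rows '[0, 0, 0, 1.5, -0.1, -0.46, -1, 0, 0, 0, 3.5, -0.1, -0.46, -1, 0, 0, 0, 5.5, -0.1, -0.46, -1, 0, 0, 0, 6.55, -0.1, -0.46, -1, 0, 0, 0, 6.55, -0.1, -0.46, -1]'

```text
time: 36.55
tool_pos: [574.6, -186.5, 52.0]
tcp_rot: [83.4, 89.5, 157.1]
ft_force: [-0.7, 0.3, 0.5]
finger_gap: 85.5
```

Request:
carry_out --rows '[0, 0, 0, 0, 0, 0, -1, 0, 0, 0, 0, 0, 0, -1, 0, 0, 0, 0, 0, 0, 1, 0, 0, 0, 0, 0, 0, 1, 0, 0, 0, 0, 0, 0, 1]' --force 40

```text
time: 37.05
tool_pos: [579.4, -189.1, 59.0]
tcp_rot: [-100.4, 89.8, -26.8]
ft_force: [-0.8, 1.2, 6.9]
finger_gap: 51.9
```

Request:
carry_out --rows '[0, 0, 0, 0, 0, 0, 1, 0, 0, 0, 0, 0, 0, 1, 0, 0, 0, 0, 0, 0, 1]'

```text
time: 37.35
tool_pos: [579.4, -189.1, 59.0]
tcp_rot: [-99.7, 89.8, -26.1]
ft_force: [-1.0, 0.4, 6.3]
finger_gap: 51.7
```

Run:
```python
from h import *
st=sense();s=snapshot("wrist");cv2.imwrite("pics/w23.png",s["color"][:,:,::-1])
go([522,317,220],94.6)
```

```text
now [ 579.4 -189.1   59. ] a 73.6 tilt 0.16 q [-23.  17.  93.  -0.  70. -96.] t 37.4 gap 51.29133483468702
row -2.625 -0.007 0.019 -6.47 7.901 18.767
```

View pics/w23.png

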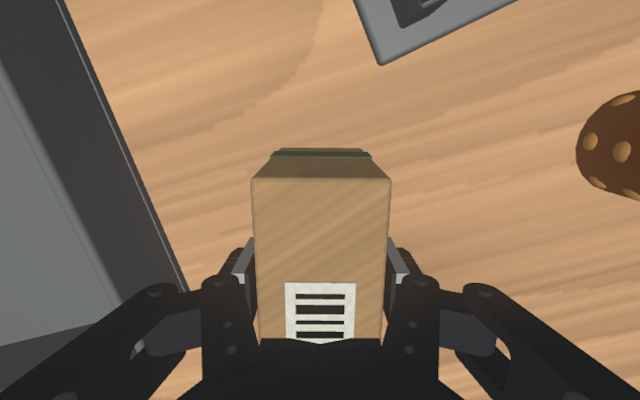

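The carton is gripped (51.5 mm). Lift and carry.

Request:
carry_out --rows '[0, 0, 0, -1, 0, 0, 1, 0, 0, 0, -2.8, 0, 0, 1, 0, 0, 0, -4.6, 0, 0, 1, 0, 0, 0, -6.3, 0, 0.5, 1, 0, 0, 0, -6.5, 0.6, 2, 1]'

```text
time: 37.9
tool_pos: [581.4, -139.6, 227.6]
tcp_rot: [-97.0, 89.3, -23.6]
ft_force: [0.9, 0.5, -1.3]
finger_gap: 51.4
```

Request:
carry_out --rows '[-0.4, 0, 0, 0, 0.7, 1.7, 1, -0.8, 0, 0, 0, 1.4, 3.4, 1, -1.2, 0, 0, 0, 2.1, 5.1, 1, -1.6, 0, 0, 0, 2.8, 6.8, 1, -2, 0, 0, 0, 3.5, 8.5, 1]'

```text
time: 38.4
tool_pos: [553.4, 94.0, 219.7]
tcp_rot: [-52.0, 90.0, 37.7]
ft_force: [0.4, -0.5, -0.9]
finger_gap: 51.3
```

Run:
```python
from h import *
go([522,317,220],94.6)
```

```text
now [553.4  94.  219.7] a 89.7 tilt 0.01 q [  4.   2.  92.   0.  86. -85.] t 38.4 gap 51.30886957258848
row -0.61 0.0 0.001 -0.01 1.299 8.913
```

Request:
carry_out --rows '[-0.2, 0, 0, 0, 0.3, 1.8, 1, -0.4, 0, 0, 0, 0.6, 3.6, 1, -0.6, 0, 0, 0, 0.9, 5.4, 1, -0.6, 0, 0, 0, 1.2, 7, 1, -0.6, 0, 0, 0, 1.3, 8.4, 1]'

```text
time: 38.9
tool_pos: [521.8, 304.7, 219.7]
tcp_rot: [60.6, 90.0, 155.1]
ft_force: [1.2, 0.1, -1.1]
finger_gap: 51.5
```

Request:
carry_out --rows '[0, 0, 0, 0, 0, 0, 1, 0, 0, 0, 0, 0, 0, 1, 0, 0, 0, 0, 0, 0, 1, 0, 0, 0, 0, 0, 0, 1]'

```text
time: 39.3
tool_pos: [523.3, 301.4, 219.7]
tcp_rot: [156.1, 90.0, -109.6]
ft_force: [0.3, 0.0, -1.4]
finger_gap: 51.1
```

Run:
```python
from h import *
go([522,317,90],94.6);s=snapshot("wrist");cv2.imwrite("pics/w24.png",s["color"][:,:,::-1])
```

```text
now [523.3 301.4 219.7] a 94.3 tilt 0.02 q [ 25.   8.  85.  -0.  86. -69.] t 39.3 gap 51.06434129695338
row -0.036 -0.002 -0.001 5.187 0.005 0.629
```

View pics/w24.png

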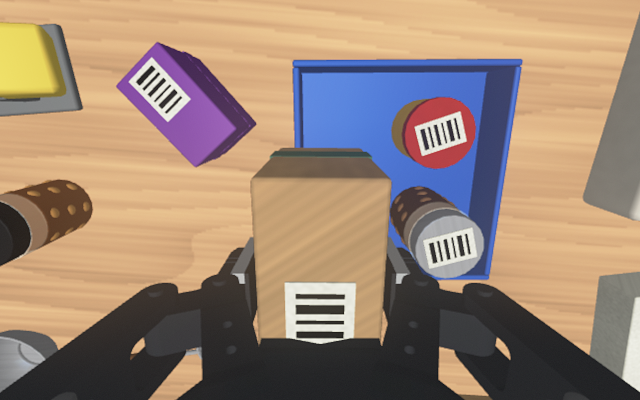

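Run:
```python
from h import *
st=sense();s=snapshot("wrist");print(wonz(s,st,294,63,60),wonz(s,st,521,61,60),"jar",wonz(s,st,447,243,111),"tin",wonz(s,st,440,132,68))
```

```text
[418.62800031 270.65480277  60.        ] [401.78867576 470.32285406  60.        ] jar [557.76638367 413.15380921 111.        ] tin [467.78347275 406.90807444  68.        ]
```

Request:
carry_out --rows '[0, 0, 0, 0, 0, 0.82, 1, 0, 0, 0, 1, 0, 0.82, 1, 0, 0, 0, 3, 0, 0.82, 1, 0, 0, 0, 4.6, 0, 0.82, 1, 0, 0, 0, 5.2, 0, 0.82, 1]'

```text
time: 39.9
tool_pos: [518.6, 320.7, 84.5]
tcp_rot: [113.0, 89.6, -152.6]
ft_force: [-0.1, -0.7, -1.0]
finger_gap: 51.3
```

Request:
carry_out --rows '[0, 0, 0, 0, 0, 0, 1, 0, 0, 0, 0, 0, 0, 1, 0, 0, 0, 0, 0, 0, 1, 0, 0, 0, 0, 0, 0, 1]'

```text
time: 40.3
tool_pos: [523.2, 323.7, 92.6]
tcp_rot: [-67.4, 89.7, 27.0]
ft_force: [-0.9, -0.7, -0.6]
finger_gap: 51.1
```

Run:
```python
from h import *
go([522,322,66],94.6);s=snapshot("wrist");cv2.imwrite("pics/w25.png",s["color"][:,:,::-1])
```

```text
now [523.2 323.7  92.6] a 94.4 tilt 0.26 q [ 27.  15.  91.   0.  73. -67.] t 40.3 gap 51.14883441170843
row -0.026 0.012 0.029 1.062 0.057 -0.067
```

View pics/w25.png

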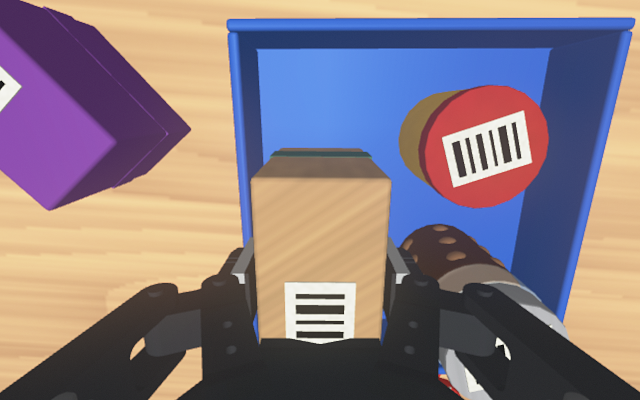

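Request:
carry_out --rows '[0, 0, 0, 0.4, 0, 0, 1, 0, 0, 0, 0.8, 0, 0, 1, 0, 0, 0, 0.9, 0, 0, 1, 0, 0, 0, 0.9, 0, 0, 1, 0, 0, 0, 0.9, 0, 0, 1]'

```text
time: 40.85
tool_pos: [521.2, 322.8, 66.6]
tcp_rot: [111.6, 90.0, -154.0]
ft_force: [0.8, 0.1, -1.6]
finger_gap: 51.3
```

Request:
carry_out --rows '[0, 0, 0, 0, 0, 0, 1, 0, 0, 0, 0, 0, 0, 1]'

```text
time: 41.05
tool_pos: [521.5, 323.0, 67.2]
tcp_rot: [-82.6, 90.0, 11.8]
ft_force: [1.1, 0.2, -1.4]
finger_gap: 51.0
```

Request:
carry_out --rows '[0, 0, 0, 0.06, 0, 0, 1, 0, 0, 0, 0.1, 0, 0, 1, 0, 0, 0, 0.1, 0, 0, 1]'

```text
time: 41.35
tool_pos: [521.6, 323.0, 65.1]
tcp_rot: [-71.4, 90.0, 23.0]
ft_force: [-1.6, -1.7, 3.1]
finger_gap: 51.2
```

Request:
carry_out --rows '[0, 0, 0, 0, 0, 0, -0.3, 0, 0, 0, 0, 0, 0, -0.5, 0, 0, 0, 0, 0, 0, -0.5, 0, 0, 0, 0, 0, 0, -0.5, 0, 0, 0, -1, 0, 0, -0.5]'

```text
time: 41.85
tool_pos: [518.7, 321.5, 85.7]
tcp_rot: [112.7, 89.6, -152.9]
ft_force: [0.2, 0.8, -0.6]
finger_gap: 64.0
```

Request:
carry_out --rows '[0, 0, 0, -2, 0, 0, -0.5, 0, 0, 0, -4, 0, 0, -1, 0, 0, 0, -5, 0, 0, -1, 0, 0, 0, -5, 0, 0, -1]'

```text
time: 42.25
tool_pos: [524.2, 324.3, 221.2]
tcp_rot: [-67.5, 89.4, 26.9]
ft_force: [0.2, 0.9, 0.4]
finger_gap: 85.4
```

Run:
```python
from h import *
go([449.8,-48.2,257],8.8);s=snapshot("wrist");cv2.imwrite("pics/w26.png",s["color"][:,:,::-1])
```

```text
now [524.2 324.3 221.2] a 94.4 tilt 0.57 q [ 27.  10.  84.  -0.  86. -67.] t 42.25 gap 85.42510106266661
row 10.699 0.072 0.033 -1.525 4.096 -14.624
```

View pics/w26.png

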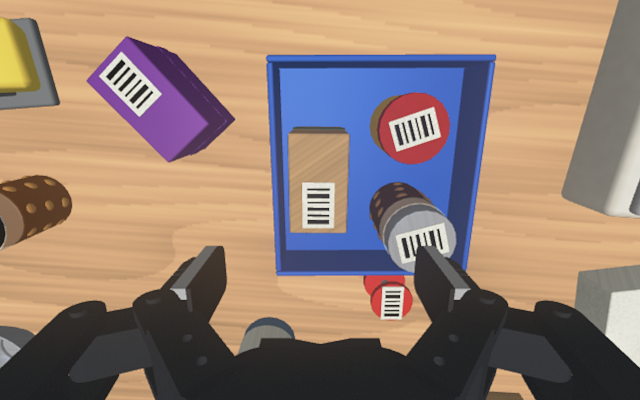

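The carton (318,180), tin (413,128) and jar (420,238) all stand upright in the blue crate. Now back to the scanner.

Request:
carry_out --rows '[1, 0, 0, -1, 0.3, -1, -1, 2, 0, 0, -1.5, 0.7, -2.5, -1, 3, 0, 0, -1.5, 1.1, -4, -1, 4, 0, 0, -1.5, 1.5, -5.5, -1, 5, 0, 0, -1.5, 2, -7, -1]'

```text
time: 42.8
tool_pos: [483.8, 143.1, 250.0]
tcp_rot: [140.0, 89.8, -165.9]
ft_force: [0.8, 0.3, -0.4]
finger_gap: 85.5
```

Run:
```python
from h import *
go([449.8,-48.2,257],8.8)
```

```text
now [483.8 143.1 250. ] a 54.1 tilt 0.17 q [ 11.  -8.  98.  -0.  89. -43.] t 42.8 gap 85.51688686486261
row 5.66 -0.021 -0.006 -0.269 -3.387 -6.995
```

Request:
carry_out --rows '[1, 0, 0, 0, -0.7, -1.4, -1, 2, 0, 0, 0, -1.4, -2.8, -1, 3, 0, 0, 0, -2.1, -4.2, -1, 4, 0, 0, 0, -2.7, -5.5, -1, 5, 0, 0, 0, -3.2, -6.5, -1]'

```text
time: 43.3
tool_pos: [454.0, -35.8, 250.1]
tcp_rot: [160.6, 89.8, 174.6]
ft_force: [0.2, 1.0, 0.0]
finger_gap: 85.2
```

Request:
carry_out --rows '[0.5, 0, 0, 0, 0, 0, -1, 0.5, 0, 0, 0, 0, 0, -1, 0.5, 0, 0, 0, 0, 0, -1, 0.5, 0, 0, 0, 0, 0, -1]'

```text
time: 43.7
tool_pos: [455.2, -33.5, 251.4]
tcp_rot: [154.3, 89.9, 164.9]
ft_force: [-0.2, -0.1, 0.6]
finger_gap: 85.1
```

Run:
```python
from h import *
go([449.6,-48.2,120],8.8);s=snapshot("wrist");cv2.imwrite("pics/w27.png",s["color"][:,:,::-1])
```

```text
now [455.2 -33.5 251.4] a 10.6 tilt 0.08 q [-11. -16. 105.   0.  91. -21.] t 43.7 gap 85.08297131868868
row 0.219 -0.009 -0.004 5.255 -0.541 -0.322
```

View pics/w27.png

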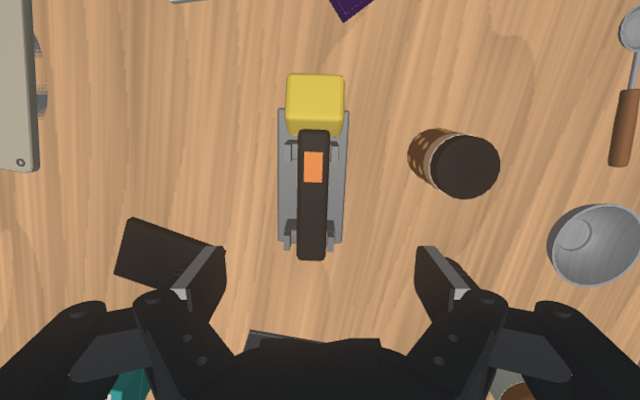

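Request:
carry_out --rows '[0.22, 0, 0, 1, -0.54, -0.32, -1, 0.22, 0, 0, 3, -0.54, -0.32, -1, 0.22, 0, 0, 4.8, -0.54, -0.32, -1, 0.22, 0, 0, 5.2, -0.54, -0.32, -1, 0.22, 0, 0, 5.2, -0.54, -0.32, -1]'

```text
time: 44.25
tool_pos: [448.6, -48.1, 120.8]
tcp_rot: [159.1, 89.8, 167.8]
ft_force: [0.3, 0.4, 0.8]
finger_gap: 85.6
```

Request:
carry_out --rows '[0, 0, 0, 0, 0, 0, -1, 0, 0, 0, 0, 0, 0, -1, 0, 0, 0, 0, 0, 0, -1, 0, 0, 0, 0, 0, 0, -1]'

```text
time: 44.65
tool_pos: [451.0, -49.0, 123.6]
tcp_rot: [-21.1, 89.9, -12.5]
ft_force: [-0.5, 0.5, 0.1]
finger_gap: 85.6
```

Run:
```python
from h import *
go([449.6,-48.2,56],8.8)
```

```text
now [451.  -49.  123.6] a 8.6 tilt 0.14 q [-13. -11. 115.   0.  76. -21.] t 44.65 gap 85.57035673376927
row -0.019 0.017 0.006 2.706 0.042 -0.058
```

Request:
carry_out --rows '[-0.02, 0, 0, 1.5, 0.03, -0.02, -1, -0.02, 0, 0, 2.3, 0.03, -0.02, -1, -0.02, 0, 0, 2.65, 0.03, -0.02, -1, -0.02, 0, 0, 2.65, 0.03, -0.02, -1, -0.02, 0, 0, 2.65, 0.03, -0.02, -1]'

```text
time: 45.15
tool_pos: [450.2, -48.3, 57.0]
tcp_rot: [-21.5, 89.9, -12.7]
ft_force: [-0.1, 0.3, -0.2]
finger_gap: 85.4
```

Request:
carry_out --rows '[0, 0, 0, 0, 0, 0, -1, 0, 0, 0, 0, 0, 0, 1, 0, 0, 0, 0, 0, 0, 1, 0, 0, 0, 0, 0, 0, 1, 0, 0, 0, 0, 0, 0, 1]' --force 50

```text
time: 45.65
tool_pos: [449.8, -48.2, 56.4]
tcp_rot: [-18.0, 90.0, -9.2]
ft_force: [0.8, 0.8, -0.8]
finger_gap: 30.9
```

Request:
carry_out --rows '[0, 0, 0, 0, 0, 0, 1, 0, 0, 0, 0, 0, 0, 1, 0, 0, 0, 0, 0, 0, 1]'

```text
time: 45.95
tool_pos: [449.8, -48.2, 56.3]
tcp_rot: [-20.3, 90.0, -11.5]
ft_force: [-0.6, -0.0, 4.7]
finger_gap: 31.2
```

Run:
```python
from h import *
go([449.6,-48.2,250],8.8);s=snapshot("wrist");cv2.imwrite("pics/w28.png",s["color"][:,:,::-1])
```

```text
now [449.8 -48.2  56.3] a 8.8 tilt 0.04 q [-13.  -6. 118.   0.  68. -21.] t 45.95 gap 31.159093518903667
row -0.0 0.005 0.002 -7.748 -0.001 -0.002
```

View pics/w28.png

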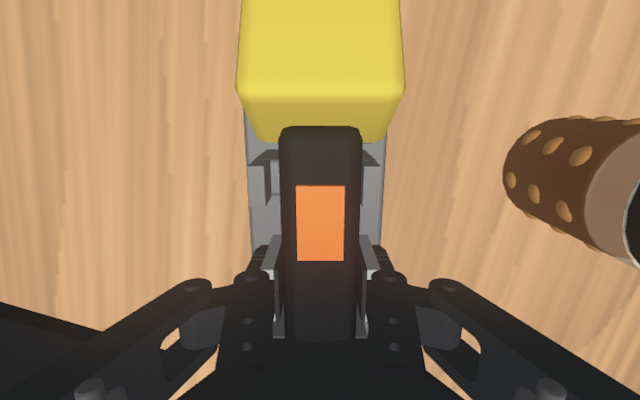

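Run:
```python
from h import *
s=snapshot("top"); print("canister top",onz(s,215,103,120).round(0))
scan([661.5,417.8,53])
```

```text
canister top [763. 267. 120.]
tcp [680.2 297.  148.5]
now [449.8 -48.2  56.3] a 8.8 tilt 0.04 q [-13.  -6. 118.  -0.  68. -21.] t 46.05 gap 31.318602034148483
row 0.0 0.005 0.002 -3.683 12.236 11.222
```

Request:
carry_out --rows '[0, 0, 0, -0.6, 0, 0, 1, 0, 0, 0, -2, 0, 0, 1, 0, 0, 0, -4, 0, 0, 1, 0, 0, 0, -6, 0, 0, 1, 0, 0, 0, -8, 0, 0, 1]'

```text
time: 46.55
tool_pos: [448.5, -47.9, 256.9]
tcp_rot: [160.4, 89.9, 169.2]
ft_force: [2.2, -0.4, -2.2]
finger_gap: 31.4
```

Run:
```python
from h import *
scan([661.5,417.8,53],up=100)
```

```text
tcp [680.2 297.  248.5]
now [448.5 -47.9 256.9] a 8.8 tilt 0.1 q [-13. -17. 105.  -0.  91. -21.] t 46.55 gap 31.425102515113345
row -0.0 -0.012 -0.004 0.323 12.219 11.271
```

Request:
carry_out --rows '[0, 0, 0, 0, 1.3, 1.2, 1, 0, 0, 0, 0, 2.7, 2.5, 1, 0, 0, 0, 0, 4.1, 3.8, 1, 0, 0, 0, 0, 5.5, 5.1, 1, 0, 0, 0, 0, 6.9, 6.4, 1]'

```text
time: 47.05
tool_pos: [581.5, 148.5, 254.7]
tcp_rot: [-171.9, 89.9, -163.1]
ft_force: [0.5, -1.7, -0.8]
finger_gap: 31.3
```

Request:
carry_out --rows '[0, 0, 0, 0, 1.3, 1.2, 1, 0, 0, 0, 0, 2.7, 2.5, 1, 0, 0, 0, 0, 4.1, 3.8, 1, 0, 0, 0, 0, 5.2, 4.8, 1, 0, 0, 0, 0, 5.2, 4.8, 1]'

```text
time: 47.55
tool_pos: [679.6, 297.6, 250.2]
tcp_rot: [179.7, 89.6, -171.3]
ft_force: [-1.1, 0.3, -2.8]
finger_gap: 31.2
```

Request:
carry_out --rows '[0, 0, 0, 0, 0, 0, 1, 0, 0, 0, 0, 0, 0, 1, 0, 0, 0, 0, 0, 0, 1]'

```text
time: 47.85
tool_pos: [679.8, 292.5, 256.8]
tcp_rot: [-5.6, 90.0, 3.2]
ft_force: [0.4, 0.5, -1.9]
finger_gap: 31.3
```

Run:
```python
from h import *
scan([661.5,417.8,53])
st=sense();s=snapshot("wrist");cv2.imwrite("pics/w29.png",s["color"][:,:,::-1])
s=snapshot("top");cv2.imwrite("pics/t29.png",cv2.resize(s["color"][100:260,130:380][:,:,::-1],None,fx=3,fy=3,interpolation=cv2.INTER_CUBIC))
```

```text
tcp [680.2 297.  148.5]
now [679.8 292.5 256.8] a 8.7 tilt 0.05 q [19. 29. 56. -0. 94. 11.] t 47.85 gap 31.27600572392131
row -0.008 0.006 0.001 4.332 0.177 0.04
```

View pics/t29.png

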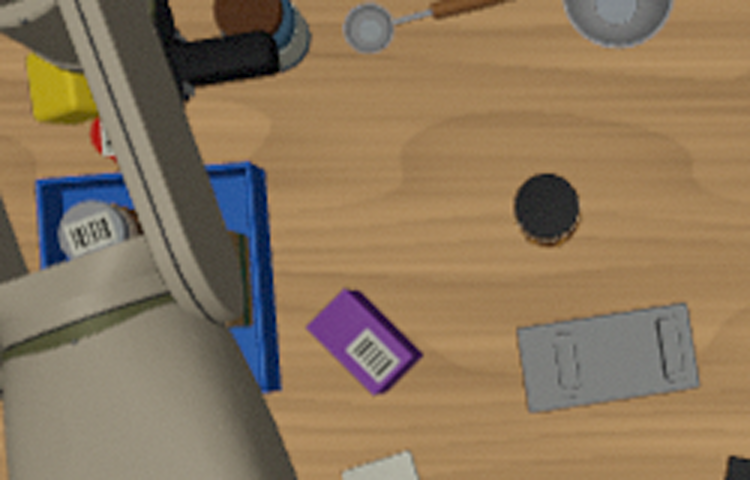

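View pics/w29.png

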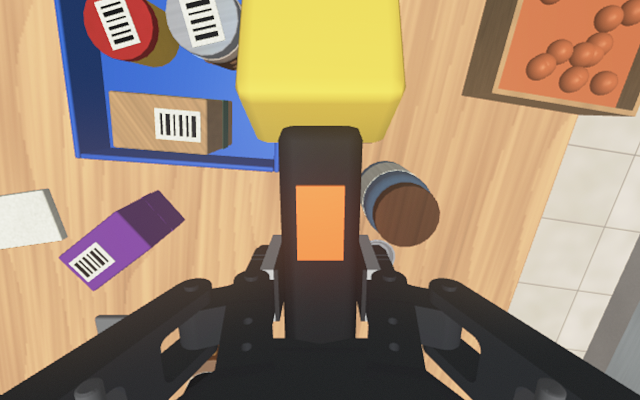

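Request:
carry_out --rows '[0, 0, 0, 1.5, 0.18, 0.03, 1, 0, 0, 0, 3, 0.18, 0.03, 1, 0, 0, 0, 4.1, 0.18, 0.03, 1, 0, 0, 0, 4.3, 0.18, 0.03, 1, 0, 0, 0, 4.3, 0.18, 0.03, 1]'

```text
time: 48.45
tool_pos: [679.3, 297.5, 148.0]
tcp_rot: [-168.8, 89.9, -160.1]
ft_force: [-0.8, 0.8, -1.2]
finger_gap: 31.7
```

Request:
carry_out --rows '[0, 0, 0, 0, 0, 0, 1, 0, 0, 0, 0, 0, 0, 1, 0, 0, 0, 0, 0, 0, 1, 0, 0, 0, 0, 0, 0, 1, 0, 0, 0, 0, 0, 0, 1]'

```text
time: 48.95
tool_pos: [680.1, 298.3, 149.0]
tcp_rot: [11.4, 90.0, 20.2]
ft_force: [0.4, 0.1, -1.9]
finger_gap: 30.9
```

Run:
```python
from h import *
beam(53);scan([661.5,417.8,53])
s=snapshot("side");cv2.imwrite("pics/s30.png",cv2.resize(s["color"][90:240,170:370][:,:,::-1],None,fx=4,fy=4,interpolation=cv2.INTER_CUBIC))
```

```text
beam hits [661.5 419.4  53. ] range 100.6 t 48.95 0.28
tcp [680.2 297.  148.5]
now [680.1 298.3 149. ] a 8.8 tilt 0.04 q [20. 32. 64.  0. 84. 11.] t 48.95 gap 30.896132614057816
row 0.0 0.005 -0.001 0.02 -0.05 -0.006
```

View pics/s30.png

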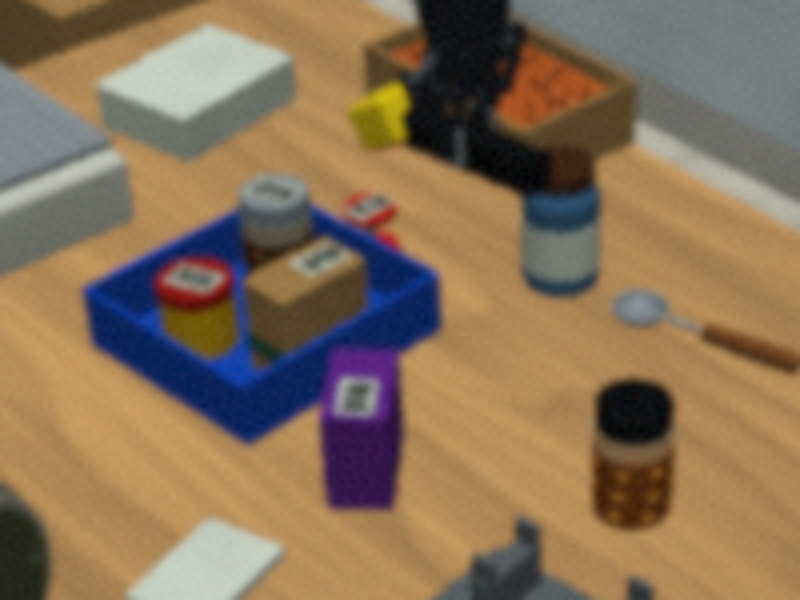

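The goods stand in the crate and the beam is on the marker label. Holding.

Request:
carry_out --rows '[0, 0, 0, 0, -0.04, 0, 1, 0, 0, 0, 0, -0.04, 0, 1, 0, 0, 0, 0, -0.04, 0, 1, 0, 0, 0, 0, -0.04, 0, 1, 0, 0, 0, 0, -0.04, 0, 1]'

```text
time: 49.5
tool_pos: [680.1, 297.2, 148.4]
tcp_rot: [-164.9, 90.0, -156.1]
ft_force: [-0.5, 0.5, -2.0]
finger_gap: 31.6
```

Request:
carry_out --rows '[0, 0, 0, 0, 0, 0, 1, 0, 0, 0, 0, 0, 0, 1, 0, 0, 0, 0, 0, 0, 1, 0, 0, 0, 0, 0, 0, 1, 0, 0, 0, 0, 0, 0, 1]'

```text
time: 50.0
tool_pos: [680.1, 297.2, 148.4]
tcp_rot: [141.2, 90.0, 150.0]
ft_force: [0.3, 0.3, -1.6]
finger_gap: 31.1
```

Request:
carry_out --rows '[0, 0, 0, 0, 0, 0, 1, 0, 0, 0, 0, 0, 0, 1, 0, 0, 0, 0, 0, 0, 1, 0, 0, 0, 0, 0, 0, 1, 0, 0, 0, 0, 0, 0, 1]'

```text
time: 50.5
tool_pos: [680.1, 297.2, 148.4]
tcp_rot: [171.9, 90.0, -179.3]
ft_force: [1.0, -1.1, -1.7]
finger_gap: 31.3
```

Request:
carry_out --rows '[0, 0, 0, 0, 0, 0, 1, 0, 0, 0, 0, 0, 0, 1, 0, 0, 0, 0, 0, 0, 1, 0, 0, 0, 0, 0, 0, 1, 0, 0, 0, 0, 0, 0, 1]'

```text
time: 51.0
tool_pos: [680.1, 297.2, 148.4]
tcp_rot: [-4.1, 90.0, 4.7]
ft_force: [-0.7, -0.3, -2.4]
finger_gap: 31.2
```

Request:
carry_out --rows '[0, 0, 0, 0, 0, 0, 1, 0, 0, 0, 0, 0, 0, 1, 0, 0, 0, 0, 0, 0, 1, 0, 0, 0, 0, 0, 0, 1, 0, 0, 0, 0, 0, 0, 1]'

```text
time: 51.5
tool_pos: [680.1, 297.2, 148.4]
tcp_rot: [-165.6, 90.0, -156.8]
ft_force: [0.6, 0.1, -1.6]
finger_gap: 31.0
```

Request:
carry_out --rows '[0, 0, 0, 0, 0, 0, 1, 0, 0, 0, 0, 0, 0, 1, 0, 0, 0, 0, 0, 0, 1, 0, 0, 0, 0, 0, 0, 1, 0, 0, 0, 0, 0, 0, 1]'

```text
time: 52.0
tool_pos: [680.1, 297.2, 148.4]
tcp_rot: [-82.9, 90.0, -74.1]
ft_force: [0.6, -0.5, -1.8]
finger_gap: 31.4
```

Run:
```python
from h import *
beam(53);go([449.7,-48.2,250],8.8)
```

```text
beam hits [661.4 417.9  53. ] range 99.9 t 52.0 0.06
now [680.1 297.2 148.4] a 8.8 tilt 0.0 q [20. 32. 64. -0. 84. 11.] t 52.0 gap 31.35514386125804
row -0.0 0.0 0.0 -4.063 -12.243 -11.221
```

Request:
carry_out --rows '[0, 0, 0, -2, 0, 0, 1, 0, 0, 0, -4, 0, 0, 1, 0, 0, 0, -4.2, -1.4, -1.3, 1, 0, 0, 0, -4.2, -2.8, -2.6, 1, 0, 0, 0, -4.2, -4.2, -3.85, 1]'

```text
time: 52.5
tool_pos: [600.5, 177.8, 254.2]
tcp_rot: [-2.9, 89.9, 5.9]
ft_force: [1.0, -1.2, -1.3]
finger_gap: 31.2
```

Request:
carry_out --rows '[0, 0, 0, 0, -1.4, -1.28, 1, 0, 0, 0, 0, -2.8, -2.56, 1, 0, 0, 0, 0, -4.2, -3.85, 1, 0, 0, 0, 0, -5.6, -5.13, 1, 0, 0, 0, 0, -7, -6.4, 1]'

```text
time: 53.0
tool_pos: [468.5, -19.9, 253.7]
tcp_rot: [-26.7, 89.9, -17.8]
ft_force: [-0.3, -1.2, -1.4]
finger_gap: 31.1
```

Request:
carry_out --rows '[0, 0, 0, 0, -1, -0.9, 1, 0, 0, 0, 0, -1, -0.95, 1, 0, 0, 0, 0, -1, -0.95, 1, 0, 0, 0, 0, -1, -0.95, 1, 0, 0, 0, 0, -1, -0.95, 1]'

```text
time: 53.5
tool_pos: [450.5, -46.2, 253.5]
tcp_rot: [51.0, 90.0, 59.9]
ft_force: [-0.1, -0.5, -2.1]
finger_gap: 31.0
```

Run:
```python
from h import *
go([449.7,-48.2,101],8.8)
```

```text
now [450.5 -46.2 253.5] a 8.9 tilt 0.01 q [-12. -16. 106.   0.  91. -21.] t 53.5 gap 30.989461796589474
row 0.009 0.001 -0.001 6.099 -0.074 -0.045
```

Request:
carry_out --rows '[0, 0, 0, 2, -0.07, -0.03, 1, 0, 0, 0, 4, -0.07, -0.03, 1, 0, 0, 0, 5.7, -0.07, -0.03, 1, 0, 0, 0, 6.1, -0.07, -0.03, 1, 0, 0, 0, 6.1, -0.07, -0.03, 1]'

```text
time: 54.0
tool_pos: [448.4, -47.9, 99.5]
tcp_rot: [157.1, 89.8, 166.0]
ft_force: [-0.0, 0.1, -1.6]
finger_gap: 31.4
```

Request:
carry_out --rows '[0, 0, 0, 0, 0, 0, 1, 0, 0, 0, 0, 0, 0, 1, 0, 0, 0, 0, 0, 0, 1, 0, 0, 0, 0, 0, 0, 1, 0, 0, 0, 0, 0, 0, 1]'

```text
time: 54.5
tool_pos: [450.0, -49.0, 101.7]
tcp_rot: [-22.1, 89.9, -13.3]
ft_force: [0.1, 0.1, -1.3]
finger_gap: 31.0
```

Run:
```python
from h import *
go([449.7,-48.2,56.4],8.8)
```

```text
now [450.  -49.  101.7] a 8.8 tilt 0.07 q [-13. -10. 116.  -0.  74. -22.] t 54.5 gap 30.9647332012139
row -0.001 0.008 0.003 1.811 0.035 -0.009
```

Request:
carry_out --rows '[0, 0, 0, 0.7, 0.03, 0, 1, 0, 0, 0, 1.3, 0.03, 0, 1, 0, 0, 0, 1.6, 0.03, 0, 1, 0, 0, 0, 1.79, 0.03, 0, 1, 0, 0, 0, 1.79, 0.03, 0, 1]'

```text
time: 55.0
tool_pos: [449.7, -48.2, 56.8]
tcp_rot: [-15.5, 90.0, -6.7]
ft_force: [1.0, 0.2, -2.0]
finger_gap: 31.6
```

Request:
carry_out --rows '[0, 0, 0, 0, 0, 0, 1, 0, 0, 0, 0, 0, 0, 1, 0, 0, 0, 0, 0, 0, 0.1, 0, 0, 0, 0, 0, 0, -0.5, 0, 0, 0, 0, 0, 0, -1]'

```text
time: 55.5
tool_pos: [449.7, -48.2, 56.4]
tcp_rot: [-22.1, 90.0, -13.3]
ft_force: [0.5, 0.7, 0.7]
finger_gap: 66.2
```

Request:
carry_out --rows '[0, 0, 0, 0, 0, 0, -1, 0, 0, 0, 0, 0, 0, -1, 0, 0, 0, 0, 0, 0, -1, 0, 0, 0, -1, 0, 0, -1, 0, 0, 0, -2.5, 0, 0, -1]'

```text
time: 56.0
tool_pos: [447.1, -47.6, 116.8]
tcp_rot: [158.8, 89.7, 167.6]
ft_force: [0.1, 0.2, 0.8]
finger_gap: 85.3
```

Request:
carry_out --rows '[0, 0, 0, -2, 0, 0, -1, 0, 0, 0, -4, 0, 0, -1, 0, 0, 0, -6, -0.5, 0, -1, 0, 0, 0, -6, -2, 0, -1, 0, 0, 0, -6, -4, 0, -1]'

```text
time: 56.5
tool_pos: [466.3, -147.3, 271.9]
tcp_rot: [-26.2, 89.7, -17.2]
ft_force: [2.0, 0.1, -1.3]
finger_gap: 85.4
```

Request:
carry_out --rows '[0, 0, 0, 0, -2, -1, -1, 0, 0, 0, 0, -4, -1, -1, 0, 0, 0, 0, -5, -1, -1, 0, 0, 0, 0, -5, -1, -1, 0, 0, 0, 0, -5, -1, -1]'

```text
time: 57.0
tool_pos: [458.8, -274.7, 268.2]
tcp_rot: [121.3, 89.9, 130.0]
ft_force: [0.4, -0.5, -0.2]
finger_gap: 85.2
```

Run:
```python
from h import *
s=snapshot("top");cv2.imwrite("pics/t31.png",cv2.resize(s["color"][90:310,130:500][:,:,::-1],None,fx=2.1,fy=2.1,interpolation=cv2.INTER_CUBIC))
s=snapshot("side");cv2.imwrite("pics/s31.png",cv2.resize(s["color"][90:300,170:400][:,:,::-1],None,fx=2.8,fy=2.8,interpolation=cv2.INTER_CUBIC))
print(sense()["tool_pos"],sense()["time"],sense()["finger_gap"])
```

```text
[ 459.15362276 -273.53245259  268.59050306] 57.1 85.23508829343386
```

View pics/t31.png

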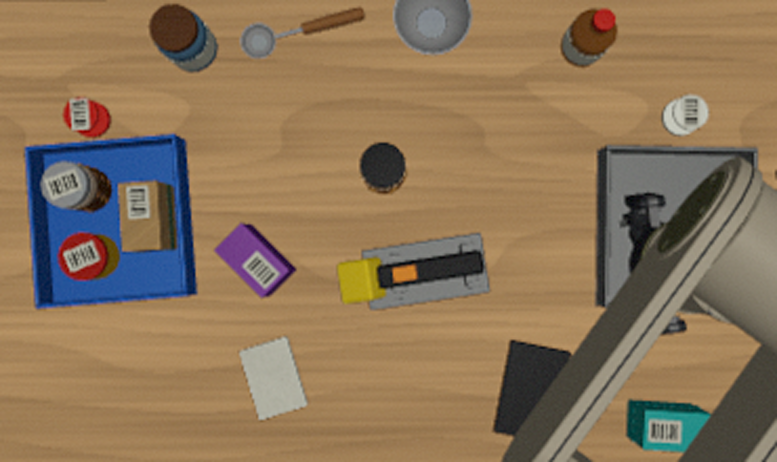

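View pics/s31.png

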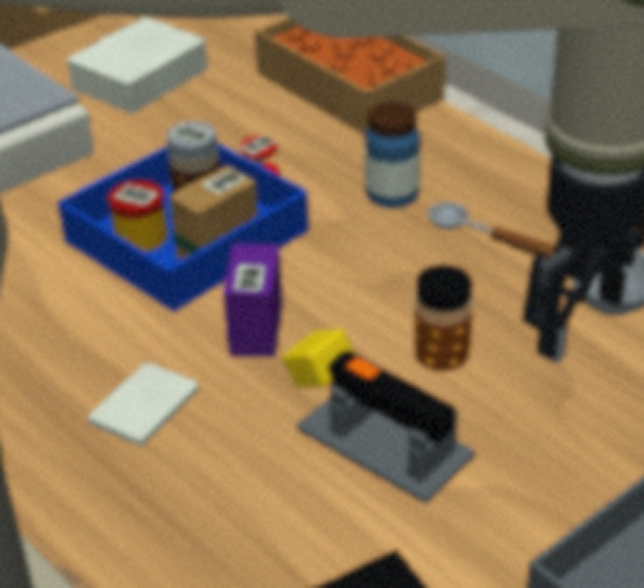

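The final pictures show the jar (65,185), carton (146,215) and tin (85,256) upright in the blue crate, the scanner in its cradle, and the bystanders in place. One more look at the corner the arm hid at the start, to be sure no tea box was missed.

Run:
```python
from h import *
s=snapshot("top");cv2.imwrite("pics/t32.png",s["color"][:,:,::-1])
```

```text
(no output)
```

View pics/t32.png

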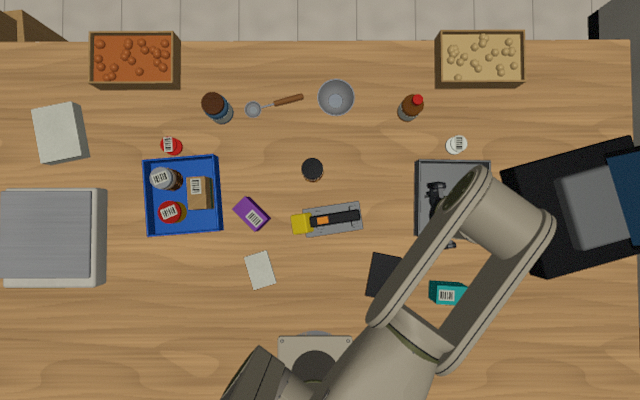

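There is no tea box anywhere; the lower-left corner that the arm hid at the start is empty. Handing in.

```bash
python3 -c "
from bench import hand_in; print(hand_in())"
```

```text
the job is handed in; nothing more can be done
None
```

The order is rung up and handed in at about 57 s of the 210 s allowed. No tea box was on the counter, so the order was three goods: jar, tin and carton.

- **Scanning the goods:** I scanned jar, tin, then carton, holding each for more than 2 s at about 97–100 mm, then laid the scanner back in its cradle.
- **Packing:** I stood the tin, jar and carton upright on the floor of the blue crate, the one beside the red marker.
- **Closing the order:** I then scanned the red marker's label for more than 2 s at about 100 mm and laid the scanner back again.

**Last checks:** The top and side pictures show all three goods upright in the blue crate and the scanner seated in its cradle. The black-lid jar, the purple and turquoise boxes and the other things had not visibly moved, and the gripper is clear of everything. I never saw the tin knocked aside.

**Disagreement:** Two readings of the jar's position, from the wrist picture and from the gripper as it closed, put it about 3–5 mm from where I had aimed the scan, still well inside the label. The interface gives no read-out, so I judged all four readings from the beam geometry, not from a scanner signal.

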